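Load the offset weight carrier and hold it level over its cradle

ROBOT

A 6-joint arm with a two-finger parallel gripper is mounted at the origin on a cart in front of the work surface, level with it; the furniture and walls round the work are solid. World frame = base frame: x ahead of the robot, y to its left, z up, the work surface at z = 0. Lengths are in mm, angles in degrees, forces in N, time in s.
With the tool pointing down it reaches from about 350 to 850 mm from the base axis. Payload 8.1 kg.
Tool frame: the origin (TCP) lies midway between the tips of the shut fingers; the grasp point (between the pads) lies 19 mm behind it; z points along the fingers, y is the direction in which the jaws open and shut (so a half turn about z gives the same grasp; the last joint's range is limited). The gripper opens to 85 mm and grips with 20 to 120 N. Pads are 22 mm wide; open, the fingers measure 114 mm over their backs; the gripper's body (76 mm by 85 mm) begins 54 mm behind the grasp point. The pads swing forward as they close: fully open they stand 13 mm farther back than shut.
Start: joints at [64.664, 7.471, 85.268, -0, 87.261, -4.893], TCP at [209.545, 562.224, 231.292] pointing down, gripper open.
Joint ranges: [-169.43, 169.43], [-51.17, 129.36], [1.28, 143.12], [-76.62, 256.62], [0, 156.53], [-152.29, 152.29]. Speed limits (degrees/s): [136.94, 136.94, 159.86, 180, 180, 180].

INTERFACE

Orientations are given as [roll, pitch, yaw] about the fixed x, y, z axes, in that order (R = Rz(yaw) Ry(pitch) Rx(roll)).
In Python, from bench import r gives the robot as it stands.
- The arm moves only by the tool carry_out, never from a script. Its argument "increments" is a list of rows, each a list of 3 entries, a list of its own where there are three numbers: the shift along the tool's x, y, z in m, then the turn, a rotation vector about the tool's x, y, z in rad, then the closure, from 0 (fully open) to 1 (shut). A call has 1 to 12 rows; each row shifts and turns the pose as measured when the row begins, along the tool's axes as they then stand; what a row does not reach is not made up. A row lasts 1/10 s, in which the tool goes at most 50 mm and 8.59 degrees, less where a joint would pass 70% of its speed; a pose out of reach is approached as far as the arm can. A call with a gripper value outside its range is refused whole. The fingers move at their own pace and stop on an object; "newtons" is the grip in N (left out, the last holds). Time passes only in rows, so rows that do not move let the fingers close. It gives the time, the measured TCP pose, the force and the opening at its end, in the units of the state.
- r.sense(): the state, without advancing time (a new reading comes with each control period).
- r.snapshot(name): name is "scene" or "side" or "wrist"; returns a dict with "image" (420x560x3 uint8, blue, green, red), "vertical_fov" (degrees; the focal length in pixels is half the picture's height over the tangent of half this angle, whatever the lens; pixels are square), "cx", "cy" (the principal point, pixels), "rvec" (rotation vector, rad) and "tvec" (3), from world to camera coordinates, as OpenCV has them. Camera axes: x right, y down, z forward; pixel columns grow to the right and rows downward; lengths in mm; the calibration is good to about 2 mm. The wrist camera is an equidistant fisheye: a pixel r from the principal point sees the ray r / f radians off the axis. A picture is of the moment at which its call begins. There is no depth.
- r.hand_in(): hands the job in, once; it reports no verdict.
The state is a dict: "time": time; "joint_pos": joint angles; "qd": joint speeds; "joint_efforts": joint torques, N m; "tool_pos": TCP position; "tcp_rot": TCP orientation; "ft_force": force on the tool from outside, world axes, zero at the start; "wrist_torque": the same for the moment, N m; "finger_gap": finger opening in mm.
Only numpy, scipy, OpenCV 4.12 (cv2) and the standard library are available. Lean on these libraries where they do the work, as an engineer would, in place of code of your own. Each camera call takes 0.05 s, during which the arm holds its last target.

TASK

Set the brass weight into the large pocket and the steel weight into the small pocket of the aluminium carrier, one after the other, each standing upright on the pocket floor. Then grip the carrier's rib at the yellow band, which marks the balance point of the loaded carrier, lift it, and hold it level and still about 5 cm above the seats of the blue cradle, lined up with it, head over the wide saddle and bar over the narrow fork. Finish while still holding it there, and leave the stopwatch, the blue tin and the thread reel where they are.

Things in the scene. Friction and masses are not known exactly. Their poses are not given: they have to be found in the camera images.
- balance_band (a point): grip point in the carrier's upright rib, centred under its yellow band (14 mm long), 43 mm above the carrier's underside. Rib: 12 mm thick in y, x = -25 to +60 mm from here, top 58 mm above the underside. The loaded carrier balances here to within a few mm, so a moderate grip (about 45 N) holds it; a very hard one can make it tremble. x runs from head to counterweight, z up
- pocket_large (a point): centre of the mouth of the carrier's large round pocket, 39 mm diameter, 16 mm deep, flat floor, mouth 24 mm above the carrier's underside; 62 mm from the balance band towards the head; turns with the carrier
- pocket_small (a point): centre of the mouth of the carrier's small round pocket, 31 mm diameter, 16 mm deep, flat floor, mouth 24 mm above the carrier's underside; 107 mm from the balance band towards the head; turns with the carrier
- carrier_head (a point): point in the carrier's flat underside, under the middle of the head block, 83 mm from the balance band towards the head (-x)
- carrier_tail (a point): point in the carrier's flat underside, under the bar, 50 mm from the balance band towards the counterweight (+x)
- brass_weight_mid (a point): brass weight, standing upright, loose, about 0.14 kg; this point is on its axis, half-way up (28 mm above its underside). Round body 34 mm diameter, 22 mm high, with a straight round grip post of 15 mm diameter on top, from 22 to 56 mm above the underside
- steel_weight_mid (a point): steel-grey weight, standing upright, loose, about 0.08 kg; this point is on its axis, half-way up (28 mm above its underside). Round body 26 mm diameter, 22 mm high, with a straight round grip post of 13 mm diameter on top, from 22 to 56 mm above the underside
- cradle_head_seat (a point): centre of the seat of the wide saddle of the blue cradle, 35 mm above the table; cheeks 13 mm higher stand on both sides, 58 mm apart. The cradle is fixed to the table; its x axis runs from the wide saddle to the narrow fork, z up
- cradle_tail_seat (a point): centre of the seat of the narrow fork of the blue cradle, 133 mm from the saddle's, 35 mm above the table; cheeks 13 mm higher stand on both sides, 34 mm apart
- carrier: the aluminium carrier, 235 mm long, lying flat, 0.5 kg empty, 0.7 kg loaded. Origin in its underside below the balance band; x along it, z up. Head block with both pockets x = -130 to -36 mm, 52 wide, 24 high; flat bar (28 wide, 12 thick) from there to x = +105; on it the rib and at x = +84 a round dark counterweight (40 diameter, 26 high)
- cradle: the blue cradle as a whole, 225 mm long, 70 mm wide, 48 mm high; origin on the table between saddle and fork, 83 mm from the saddle's centre and 50 mm from the fork's; x from saddle to fork
- stopwatch: bystander: black stopwatch, 58 x 59 x 20 mm, loose, origin at its underside
- blue_tin: bystander: white tin with a blue lid, 60 mm diameter, 24 mm high, loose, origin at its underside
- thread_reel: bystander: wooden thread reel, 27 mm diameter, 30 mm high, loose, origin at its underside

How it is judged:
By the outcome, as a careful person would: the job done as asked, in the order asked, and still so for the second after the job is handed in, while the arm keeps its last pose, push and grip.
It also fails if it takes over 72 s, if anything falls off the work surface, if the arm or the gripper's body presses on something with over 40 N, if the wrist force passes 120 N, or if a joint passes its speed limit or range.

## Working session

There is one attempt and no reset: what is moved stays moved. The work goes in short steps, Python scripts to look and compute and a tool call to move; the robot and the scene stay as the last step left them, time stands still between calls to the robot, and variables do not carry over. Pictures are saved under pics/ and viewed, and the job is handed in when it is done.

Besides the shell and the picture viewer there is one more tool, called after ">>>" as name([rows], argument=value, ...), one row to a line, values as JSON. carry_out: Moves the arm, as the interface text tells. Its arguments: {"type":"object","properties":{"increments":{"type":"array"},"newtons":{"type":"number"}},"required":["increments"]}

```bash
mkdir -p pics; ls; python3 - <<'E'
from bench import r
import cv2
print(r.sense())
for n in ["scene","side","wrist"]:
    s=r.snapshot(n); cv2.imwrite(f"pics/{n}0.png",s["image"]); print(n,{k:v for k,v in s.items() if k!="image"})
E
```

```text
pics
{'time': 0.0, 'joint_pos': array([ 6.46619620e+01,  7.51817449e+00,  8.53290018e+01, -2.21580594e-03,
        8.72620012e+01, -4.89145071e+00]), 'qd': array([ 0.00343988, -0.01825434, -0.05232594,  0.00053053,  0.02139034,
        0.03319091]), 'joint_efforts': array([ 1.09252476e-03, -5.69419527e+01, -5.00542867e+01, -4.03195872e-04,
        1.54509838e-02,  2.23633413e-05]), 'tool_pos': array([209.33838769, 561.70387835, 230.21513187]), 'tcp_rot': array([-1.79891031e+02, -7.10436417e-03,  1.59553514e+02]), 'ft_force': array([-0.08264347, -0.25420091,  0.82555036]), 'wrist_torque': array([ 0.01304764, -0.01201258, -0.03293995]), 'finger_gap': 85.64798350859535}
scene {'vertical_fov': 50.39117487104772, 'cx': 281.4239053051917, 'cy': 214.1019397091459, 'rvec': array([ 1.95584576, -1.10963723,  0.5395899 ]), 'tvec': array([-275.62236385,  320.3861219 , 1095.9345388 ])}
side {'vertical_fov': 48.81845555479949, 'cx': 282.1028610383973, 'cy': 211.3654071594716, 'rvec': array([ 2.20920656, -0.31067358,  0.14317843]), 'tvec': array([-519.78361347,  127.29348066, 1133.41332055])}
wrist {'vertical_fov': 65.70646984690485, 'cx': 274.648280133778, 'cy': 211.86666094364782, 'rvec': array([-2.370519  , -1.64601082, -0.24459576]), 'tvec': array([-599.19439184,  -38.24842395,  379.55084631])}
```

View pics/scene0.png

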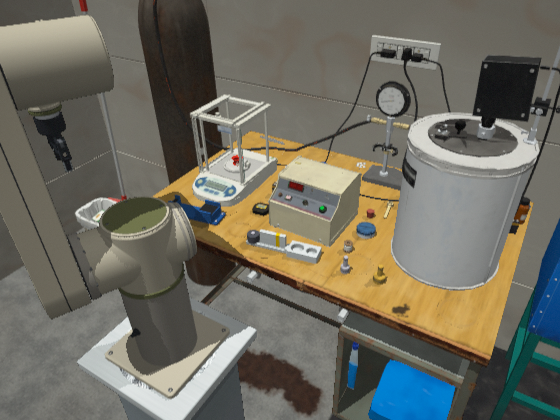

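View pics/side0.png

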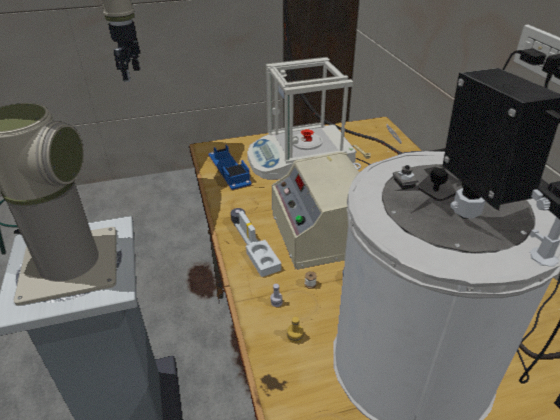

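View pics/wrist0.png

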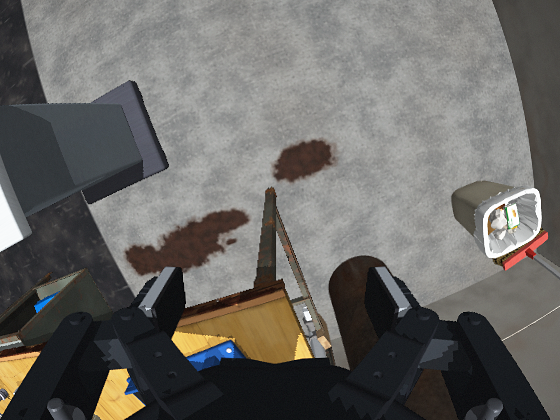

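The scene shows the carrier near (285,245) with its head to the right, the steel weight at (346,262), brass at (380,272), the cradle at (200,208). The thread reel is at (348,246), the tin at (366,229) and the stopwatch at (261,208). In the side view they are at (255,240), (277,295), (295,330) and (230,167). I'll zoom in for precise pixels.

```bash
python3 - <<'E'
import cv2
a=cv2.imread("pics/scene0.png")
cv2.imwrite("pics/sc_a.png",cv2.resize(a[215:295,235:400],None,fx=4.8,fy=4.8,interpolation=cv2.INTER_CUBIC))
cv2.imwrite("pics/sc_b.png",cv2.resize(a[180:240,160:280],None,fx=6,fy=6,interpolation=cv2.INTER_CUBIC))
b=cv2.imread("pics/side0.png")
cv2.imwrite("pics/si_a.png",cv2.resize(b[200:350,220:350],None,fx=4,fy=4,interpolation=cv2.INTER_CUBIC))
cv2.imwrite("pics/si_b.png",cv2.resize(b[135:200,195:275],None,fx=8,fy=8,interpolation=cv2.INTER_CUBIC))
E
```

```text
(no output)
```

View pics/sc_a.png

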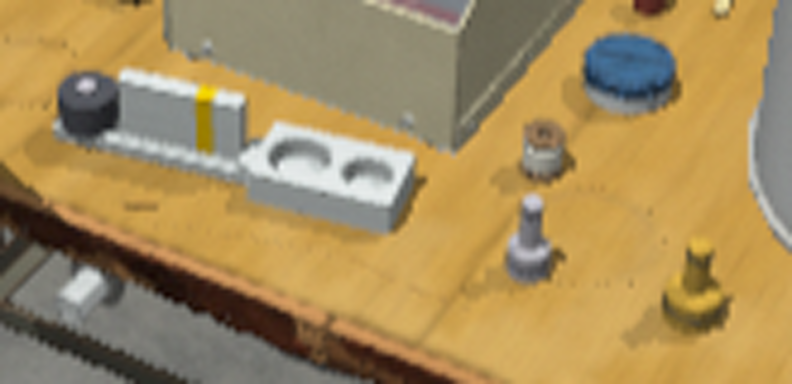

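View pics/sc_b.png

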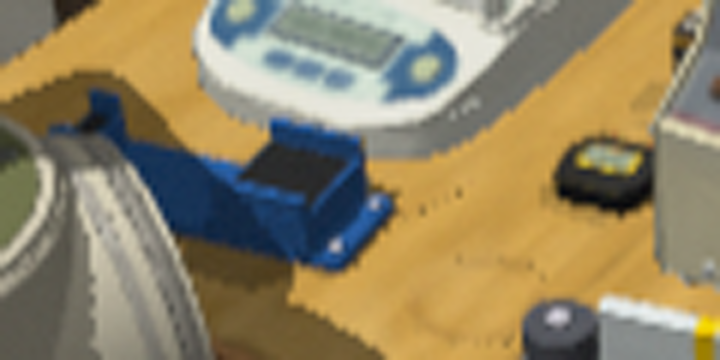

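View pics/si_a.png

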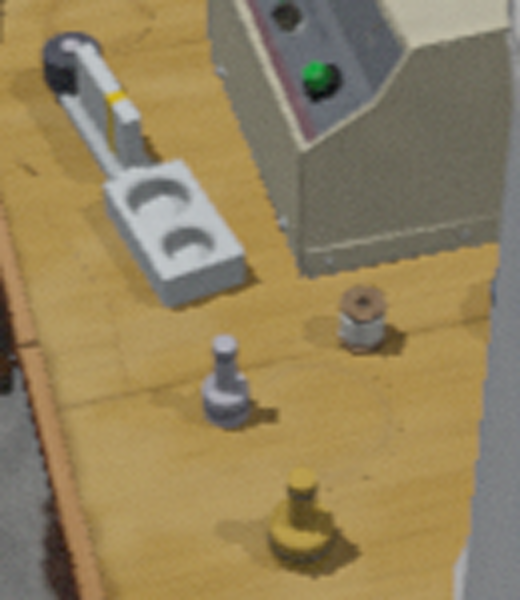

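View pics/si_b.png

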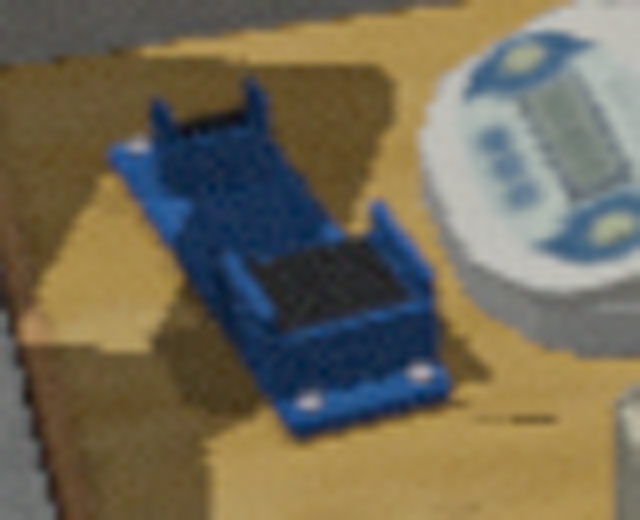

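```bash
cat > h.py <<'E'
import numpy as np, cv2
from bench import r
def cam(s):
    f=210/np.tan(np.radians(s["vertical_fov"])/2)
    R,_=cv2.Rodrigues(s["rvec"]); return f,s["cx"],s["cy"],R,np.array(s["tvec"])
def ray(s,px,fish=False):
    f,cx,cy,R,t=cam(s); d=np.array([px[0]-cx,px[1]-cy])/f
    if fish:
        th=np.hypot(*d); v=np.array([*(d/max(th,1e-9)*np.sin(th)),np.cos(th)])
    else: v=np.array([*d,1.])
    return -R.T@t, R.T@(v/np.linalg.norm(v))
def onplane(s,px,z,fish=False):
    o,d=ray(s,px,fish); return o+d*(z-o[2])/d[2]
def proj(s,P,fish=False):
    f,cx,cy,R,t=cam(s); c=(R@np.atleast_2d(P).T).T+t
    if fish:
        rr=np.hypot(c[:,0],c[:,1]); th=np.arctan2(rr,c[:,2]); k=f*th/np.maximum(rr,1e-9)
        return np.c_[cx+c[:,0]*k,cy+c[:,1]*k]
    return np.c_[cx+f*c[:,0]/c[:,2],cy+f*c[:,1]/c[:,2]]
E
python3 - <<'E'
from h import *
S=r.snapshot("scene");D=r.snapshot("side")
def sc(u,v,o=(235,215),k=4.8): return (o[0]+(u+.5)/k-.5,o[1]+(v+.5)/k-.5)
A=dict(brass=((700,245),(302,477),56),steel=((533,202),(225,345),56),pl=((301,158),(158,197),24),ps=((368,172),(188,243),24),band=((206,90),(117,98),58),reel=((545,133),(363,300),30))
for n,(a,b,z) in A.items():
    pa=sc(*a); pb=sc(*b,(220,200),4)
    print(n,onplane(S,pa,z).round(1),onplane(D,pb,z).round(1))
for n,b,z in [("headseat",(330,280),35),("tail",(212,122),35),("c1",(110,155),6),("c2",(300,437),0),("c3",(450,395),0)]:
    print(n,onplane(D,sc(*b,(195,135),8),z).round(1))
for n,b,z in [("headseat",(297,175),35),("tail",(92,124),35),("c2",(325,270),0),("c3",(395,205),6)]:
    print(n,onplane(S,sc(*b,(160,180),6),z).round(1))
E
```

```text
brass [ 466.6 -357.9   56. ] [ 465.5 -360.7   56. ]
steel [ 452.9 -259.8   56. ] [ 452. -264.   56.]
pl [ 452.5 -102.7   24. ] [ 452.2 -104.7   24. ]
ps [ 461.6 -145.5   24. ] [ 459.8 -149.2   24. ]
band [445.1 -38.   58. ] [441.6 -45.   58. ]
reel [ 544.3 -227.4   30. ] [ 542.7 -228.7   30. ]
headseat [465.5 249.7  35. ]
tail [443. 380.  35.]
c1 [404.  415.6   6. ]
c2 [442.  200.8   0. ]
c3 [501.8 212.1   0. ]
headseat [468.2 249.2  35. ]
tail [449.5 385.9  35. ]
c2 [440.8 212.2  -0. ]
c3 [503.4 210.5   6. ]
```

```bash
python3 - <<'E'
from h import *
S=r.snapshot("scene");D=r.snapshot("side")
sc=lambda u,v,o=(235,215),k=4.8: (o[0]+(u+.5)/k-.5,o[1]+(v+.5)/k-.5)
print("box bottom",onplane(S,sc(455,150),0).round(),onplane(S,sc(170,45),0).round(),onplane(D,sc(302,272,(220,200),4),0).round(),onplane(D,sc(215,70,(220,200),4),0).round())
# front lower edge top, height via vertical: (302,150) side
for z in (30,60,90,120): print(z,onplane(D,sc(302,150,(220,200),4),z).round(), "topcorner(323,188)?",onplane(D,(318,187),z).round())
# frame near bottom corner & top
for z in (150,200,250,300): print(z,"frame",onplane(D,(287,90),z).round(),onplane(D,(268,68),z).round(),"dewar",onplane(D,(349,190),z).round())
s=r.sense();print(s["time"],s["tool_pos"],s["tcp_rot"])
import numpy as np
for z in (30,60,90,120): print("rimfront scene (330,243->top 215?)",z,onplane(S,(323,215),z).round())
E
python3 - <<'E'
import cv2
b=cv2.imread("pics/side0.png")
cv2.imwrite("pics/si_c.png",cv2.resize(b[50:290,200:400],None,fx=2.5,fy=2.5,interpolation=cv2.INTER_CUBIC))
E
```

```text
box bottom [ 534. -171.    0.] [537.  51.  -0.] [ 525. -168.    0.] [526.  36.   0.]
30 [548. -94.  30.] topcorner(323,188)? [676.  99.  30.]
60 [ 537. -127.   60.] topcorner(323,188)? [660.  58.  60.]
90 [ 527. -160.   90.] topcorner(323,188)? [645.  17.  90.]
120 [ 516. -193.  120.] topcorner(323,188)? [629. -24. 120.]
150 frame [706. 518. 150.] [695. 738. 150.] dewar [681. -97. 150.]
200 frame [672. 405. 200.] [662. 607. 200.] dewar [ 650. -163.  200.]
250 frame [639. 291. 250.] [630. 476. 250.] dewar [ 618. -228.  250.]
300 frame [606. 178. 300.] [598. 346. 300.] dewar [ 587. -293.  300.]
0.35 [209.48978135 562.12204296 231.03306784] [-1.79975000e+02 -1.72990531e-03  1.59558007e+02]
rimfront scene (330,243->top 215?) 30 [632. -97.  30.]
rimfront scene (330,243->top 215?) 60 [ 595. -115.   60.]
rimfront scene (330,243->top 215?) 90 [ 558. -133.   90.]
rimfront scene (330,243->top 215?) 120 [ 520. -151.  120.]
```

View pics/si_c.png

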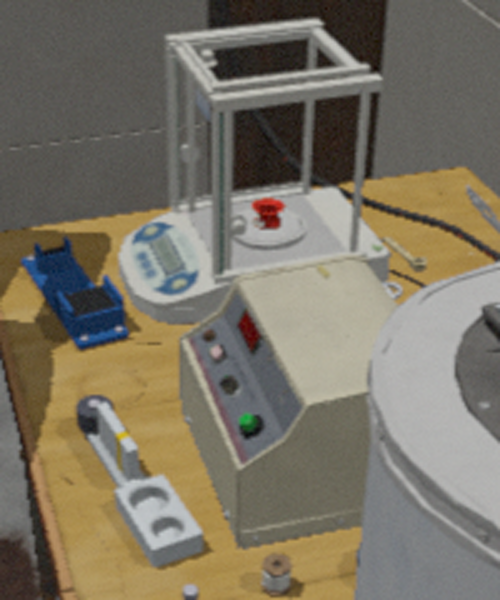

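>>> carry_out([
  [[0,0,0],[0,0,0.146],0],
  [[0,0,0],[0,0,0.146],0],
  [[0,0,0],[0,0,0.146],0],
  [[0,0,0],[0,0,0.146],0],
  [[0,0,0],[0,0,0.146],0],
  [[0,0,0],[0,0,0.146],0],
  [[0,0,0],[0,0,0.146],0],
])

```text
time: 1.05
tool_pos: [209.4, 561.9, 230.7]
tcp_rot: [-180.0, 0.0, 99.5]
ft_force: [-0.5, -0.0, -0.3]
finger_gap: 85.3
```

>>> carry_out([
  [[-0.042,0.022,0],[0,0,0],0],
  [[-0.042,0.022,0],[0,0,0],0],
  [[-0.042,0.022,0],[0,0,0],0],
  [[-0.042,0.022,0],[0,0,0],0],
  [[-0.042,0.022,0],[0,0,0],0],
  [[-0.042,0.022,0],[0,0,0],0],
  [[-0.042,0.022,0],[0,0,0],0],
  [[-0.042,0.022,0],[0,0,0],0],
  [[0,0,0],[0,0,0],0],
])

```text
time: 1.95
tool_pos: [442.9, 247.7, 230.4]
tcp_rot: [179.9, 0.0, 99.3]
ft_force: [-0.3, -0.3, 0.2]
finger_gap: 85.0
```

```bash
python3 - <<'E'
from h import *
W=r.snapshot("wrist");cv2.imwrite("pics/w1.png",W["image"]);o,d=ray(W,(W["cx"],W["cy"]),True);print(o,d,r.sense()["tool_pos"],r.sense()["tcp_rot"])
np.savez("w1.npz",**{k:v for k,v in W.items()})
E
```

```text
[431.10872959 321.77568714 373.0126666 ] [ 0.04858335 -0.29038477 -0.95567586] [441.6099409  249.65945814 230.42246103] [ 1.79921435e+02 -4.91239554e-02  9.93052961e+01]
```

View pics/w1.png

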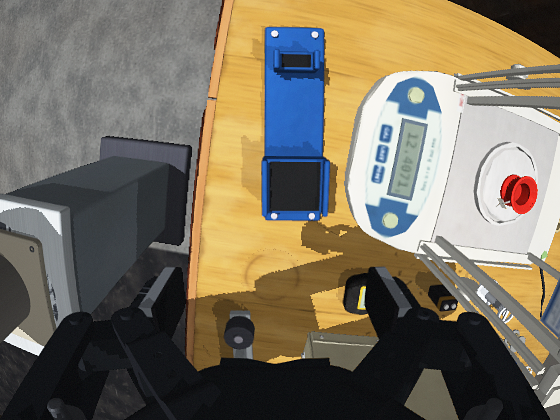

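Wrist view: cradle from above with the saddle pad centred near (296,186), the fork pad near (295,61), and base screws at (274,35), (313,36), (273,215), (313,215). I'll zoom in on it.

```bash
python3 - <<'E'
import cv2
a=cv2.imread("pics/w1.png")
cv2.imwrite("pics/w1a.png",cv2.resize(a[145:225,250:345],None,fx=7,fy=7,interpolation=cv2.INTER_CUBIC))
cv2.imwrite("pics/w1b.png",cv2.resize(a[20:80,255:335],None,fx=8,fy=8,interpolation=cv2.INTER_CUBIC))
E
```

```text
(no output)
```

View pics/w1a.png

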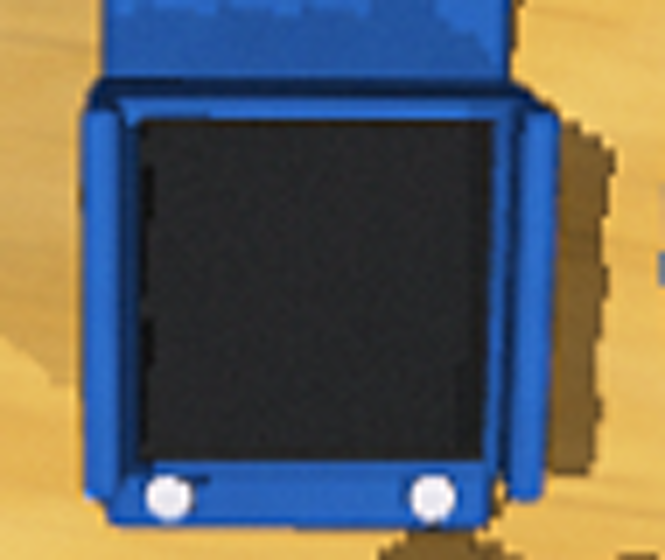

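View pics/w1b.png

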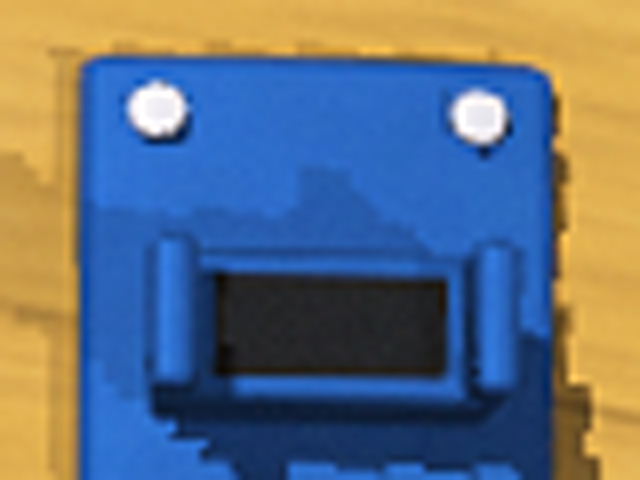

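```bash
cat > loadw.py <<'E'
import numpy as np
def load(f):
    z=np.load(f); return {k:(z[k] if z[k].ndim else float(z[k])) for k in z.files}
E
python3 - <<'E'
from h import *
from loadw import load
W=load("w1.npz")
A=lambda u,v:(250+(u+.5)/7-.5,145+(v+.5)/7-.5)
B=lambda u,v:(255+(u+.5)/8-.5,20+(v+.5)/8-.5)
P=lambda q,z:onplane(W,q,z,True)[:2]
h=np.array([P(A(*q),35) for q in [(143,120),(492,120),(143,460),(487,460)]]);print(h.round(1),h.mean(0))
t=np.array([P(B(*q),35) for q in [(215,273),(447,276),(213,374),(446,378)]]);print(t.round(1),t.mean(0))
d=t.mean(0)-h.mean(0);print(np.hypot(*d),np.degrees(np.arctan2(d[1],d[0])))
hc=np.array([P(A(*q),48) for q in [(100,110),(542,112),(100,495),(525,495)]]);tc=np.array([P(B(*q),48) for q in [(175,240),(497,245),(172,384),(495,388)]]);
print("cheeks",hc.mean(0),tc.mean(0),np.linalg.norm(hc[0]-hc[1]))
s=np.array([P(B(158,108),8),P(B(480,118),8),P(A(170,497),8),P(A(433,497),8)]);print("screws",s.round(1),s.mean(0))
D=lambda a:np.degrees(np.arctan2(a[1],a[0]));print(D(s[0]-s[2]),D(s[1]-s[3]))
E
```

```text
[[434.7 272.5]
 [486.4 281.2]
 [443.  220. ]
 [496.  228.6]] [465.03035306 250.59860131]
[[428.1 386.3]
 [457.3 391.3]
 [430.  372.9]
 [459.4 377.8]] [443.6870631  382.07657483]
133.19907487218694 99.2205960684572
cheeks [464.23195267 251.33050501] [443.54353855 381.37902414] 63.934413447368684
screws [[416.2 414.2]
 [460.3 420.9]
 [449.5 206.2]
 [493.4 213.3]] [454.838815   313.63727651]
99.08359844283937 99.06722088922879
```

>>> carry_out([
  [[-0.045,-0.0065,0],[0,0,0],0],
  [[-0.045,-0.0065,0],[0,0,0],0],
  [[-0.045,-0.0065,0],[0,0,0],0],
  [[-0.045,-0.0065,0],[0,0,0],0],
  [[-0.045,-0.0065,0],[0,0,0],0],
  [[-0.045,-0.0065,0],[0,0,0],0],
  [[-0.045,-0.0065,0],[0,0,0],0],
  [[-0.045,-0.0065,0],[0,0,0],0],
  [[0,0,0],[0,0,0],0],
])

```text
time: 2.9
tool_pos: [448.9, -116.0, 229.9]
tcp_rot: [179.7, -0.2, 100.1]
ft_force: [-0.3, 1.7, 0.3]
finger_gap: 85.4
```

```bash
python3 - <<'E'
from h import *
W=r.snapshot("wrist");cv2.imwrite("pics/w2.png",W["image"]);print(r.sense()["tool_pos"],r.sense()["tcp_rot"])
np.savez("w2.npz",**{k:v for k,v in W.items()})
E
```

```text
[ 448.97978448 -113.7250907   229.82222011] [179.7030677   -0.31333753 100.19379723]
```

View pics/w2.png

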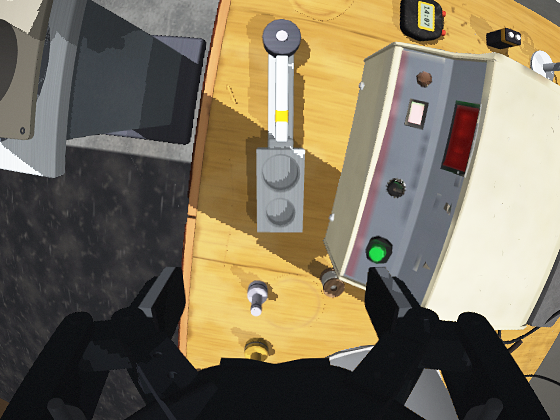

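Wrist view: carrier from above, counterweight (281,38), band (281,116), large pocket (280,171), small pocket (280,211); steel weight (258,297) and brass at (258,350). I'll zoom in on the carrier.

```bash
python3 - <<'E'
import cv2
a=cv2.imread("pics/w2.png")
cv2.imwrite("pics/w2a.png",cv2.resize(a[140:240,245:315],None,fx=6,fy=6,interpolation=cv2.INTER_CUBIC))
cv2.imwrite("pics/w2b.png",cv2.resize(a[15:155,245:315],None,fx=4.2,fy=4.2,interpolation=cv2.INTER_CUBIC))
E
```

```text
(no output)
```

View pics/w2a.png

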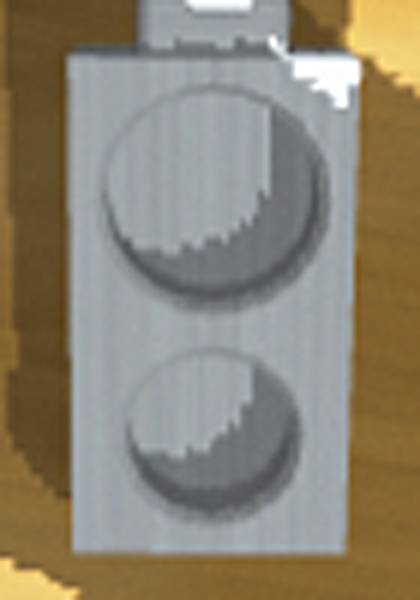

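View pics/w2b.png

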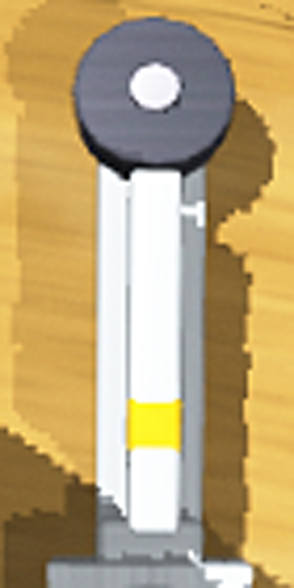

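```bash
python3 - <<'E'
from h import *
from loadw import load
W=load("w2.npz")
A=lambda u,v:(245+(u+.5)/6-.5,140+(v+.5)/6-.5)
B=lambda u,v:(245+(u+.5)/4.2-.5,15+(v+.5)/4.2-.5)
P=lambda q,z:onplane(W,q,z,True)[:2]
pl=P(A(216,198.5),24);ps=P(A(213,435),24);b=P(B(154,425),58);re=P(B(154,531),58);cw=P(B(155,87),38)
D=lambda a:np.degrees(np.arctan2(a[1],a[0]))
for n,p in dict(pl=pl,ps=ps,band=b,ribend=re,cw=cw).items(): print(n,p.round(1))
c=np.array([P(A(*q),24) for q in [(69,58),(360,55),(73,552),(346,552)]]);print(c.round(1),c.mean(0))
print("ang",D(pl-ps),np.linalg.norm(pl-ps),D(b-pl),np.linalg.norm(b-pl),D(cw-b),np.linalg.norm(cw-b),D(c[0]-c[2]),D(c[1]-c[3]))
# rough weights: steel top px ~ (256,310)
print("steel top",P((256,311),56), "brass")
E
```

```text
pl [ 454.3 -101.8]
ps [ 461.8 -145.9]
band [443.2 -41.2]
ribend [447.6 -65.3]
cw [429.   42.3]
[[ 423.8  -81.1]
 [ 475.   -71.3]
 [ 439.7 -173.5]
 [ 491.1 -164.4]] [ 457.40268501 -122.57912163]
ang 99.66854885636567 44.76322377147446 100.36760055080379 61.58387495216295 99.6461141885284 84.64438339704594 99.77464912972765 99.80613312599462
steel top [ 453.73620525 -259.52126791] brass
```

>>> carry_out([
  [[-0.042,-0.0045,0],[0,0,0],0],
  [[-0.042,-0.0045,0],[0,0,0],0],
  [[-0.042,-0.0045,0],[0,0,0],0],
  [[-0.042,-0.0045,0],[0,0,0],0],
  [[-0.042,-0.0045,0],[0,0,0],0],
  [[0,0,0],[0,0,0],0],
])

```text
time: 3.55
tool_pos: [471.2, -318.2, 228.0]
tcp_rot: [179.5, -0.6, 101.1]
ft_force: [-0.7, 0.5, -0.4]
finger_gap: 85.1
```

```bash
python3 - <<'E'
from h import *
W=r.snapshot("wrist");cv2.imwrite("pics/w3.png",W["image"]);print(r.sense()["tool_pos"],r.sense()["tcp_rot"])
np.savez("w3.npz",**{k:v for k,v in W.items()})
S=r.snapshot("scene");D=r.snapshot("side");print(onplane(S,(400,272),0),onplane(D,(337,370),0))
cv2.imwrite("pics/w3a.png",cv2.resize(W["image"][100:260,220:360],None,fx=4,fy=4,interpolation=cv2.INTER_CUBIC))
E
```

```text
[ 471.42339639 -315.90363508  228.04458994] [179.46483005  -0.65615054 101.16314758]
[ 530.09037588 -398.73145833    0.        ] [ 5.20627663e+02 -4.58379456e+02  1.13686838e-13]
```

View pics/w3.png

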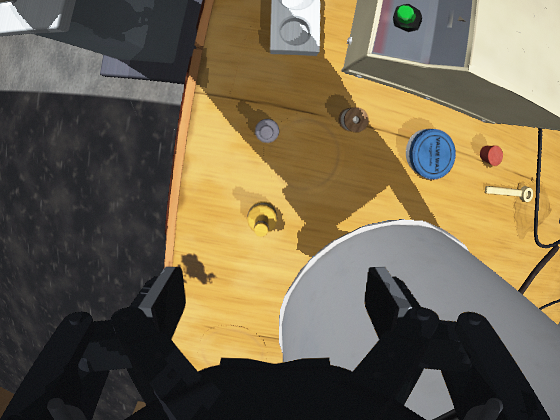

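View pics/w3a.png

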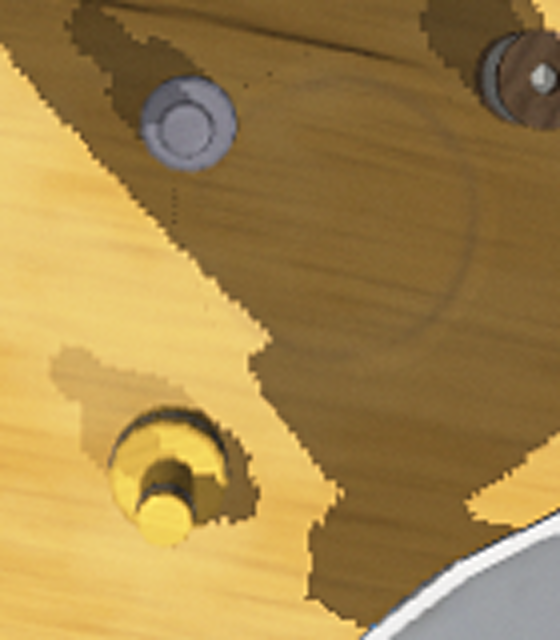

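Wrist view: brass post top at (261,230), steel top at (267,131), reel (355,120). The dewar's wall is close to the brass weight, so I'll check its clearance.

```bash
python3 - <<'E'
from h import *
from loadw import load
from scipy.optimize import least_squares
W=load("w3.npz")
A=lambda u,v:(220+(u+.5)/4-.5,100+(v+.5)/4-.5)
P=lambda q,z:onplane(W,q,z,True)[:2]
print("brass top",P(A(164,517),56),"brass body bottom-ish z22 ring",P(A(168,465),22))
print("steel top",P(A(187,128),56),"body z22",P(A(189,122),22))
pts=np.array([P(q,0) for q in [(283,330),(290,300),(310,270),(340,243),(370,229),(400,222),(425,222),(450,230)]])
print(pts.round(0))
f=least_squares(lambda p:np.hypot(pts[:,0]-p[0],pts[:,1]-p[1])-p[2],[650,-400,130]).x;print(f, "dist from brass",np.hypot(f[0]-466,f[1]+359)-f[2])
E
```

```text
brass top [ 466.23707261 -358.14983507] brass body bottom-ish z22 ring [ 465.62694023 -354.74432009]
steel top [ 453.63337161 -260.09969262] body z22 [ 453.55734145 -259.9139661 ]
[[ 525. -521.]
 [ 524. -470.]
 [ 540. -421.]
 [ 569. -378.]
 [ 602. -353.]
 [ 640. -337.]
 [ 676. -330.]
 [ 719. -334.]]
[ 684.7480844  -492.01243319  161.984929  ] dist from brass 94.02880464286062
```

```bash
cat >> h.py <<'E'
from scipy.spatial.transform import Rotation as Ro
def plan(x,y,z,yaw,n=1):
    s=r.sense(); R=Ro.from_euler("xyz",s["tcp_rot"],degrees=True); T=Ro.from_euler("xyz",[180,0,yaw],degrees=True)
    d=R.inv().apply(np.array([x,y,z])-s["tool_pos"])/1000; w=(R.inv()*T).as_rotvec()
    print("t",round(s["time"],2),"pos",s["tool_pos"].round(1),"rot",s["tcp_rot"].round(2),"F",s["ft_force"].round(1),"gap",round(s["finger_gap"],1))
    print("d",d.round(4),"w",w.round(4),"| /",n,(d/n).round(4),(w/n).round(4))
E
python3 -c "
from h import *
plan(466.2,-358.4,120,99.9,4)"
```

```text
t 3.7 pos [ 471.3 -314.3  228.6] rot [179.45  -0.64 101.27] F [-0.2  0.2  0.1] gap 85.3
d [-0.0435 -0.0147  0.1079] w [ 0.0095 -0.0113  0.0238] | / 4 [-0.0109 -0.0037  0.027 ] [ 0.0024 -0.0028  0.006 ]
```

>>> carry_out([
  [[-0.0109,-0.0037,0.027],[0.0024,-0.0028,0.006],0],
  [[-0.0109,-0.0037,0.027],[0.0024,-0.0028,0.006],0],
  [[-0.0109,-0.0037,0.027],[0.0024,-0.0028,0.006],0],
  [[-0.0109,-0.0037,0.027],[0.0024,-0.0028,0.006],0],
  [[0,0,0],[0,0,0],0],
  [[0,0,0],[0,0,0],0],
])

```text
time: 4.3
tool_pos: [472.3, -347.6, 121.8]
tcp_rot: [179.7, 0.1, 100.7]
ft_force: [-0.1, 0.1, 0.5]
finger_gap: 85.9
```

```bash
python3 -c "
from h import *
plan(466.2,-358.4,27,99.9,4)"
```

```text
t 4.3 pos [ 472.3 -347.6  121.8] rot [1.7966e+02 1.3000e-01 1.0069e+02] F [-0.1  0.1  0.5] gap 85.9
d [-0.0093 -0.0086  0.0948] w [0.0059 0.0022 0.0137] | / 4 [-0.0023 -0.0021  0.0237] [0.0015 0.0006 0.0034]
```

>>> carry_out([
  [[-0.005,-0.005,0.018],[0.0015,0.0006,0.004],0],
  [[-0.005,-0.004,0.018],[0.0015,0.0006,0.004],0],
  [[0,0,0.001],[0.001,0,0.003],0],
  [[0,0,0],[0,0,0],0],
])

```text
time: 4.7
tool_pos: [468.7, -358.2, 88.0]
tcp_rot: [179.6, 0.4, 100.3]
ft_force: [-0.3, 0.6, 0.1]
finger_gap: 85.4
```

```bash
python3 -c "
from h import *
W=r.snapshot('wrist');cv2.imwrite('pics/w4.png',W['image'])
plan(466.2,-358.4,27,99.9,3)"
```

```text
t 4.75 pos [ 468.6 -358.1   88. ] rot [179.62   0.36 100.27] F [ 0.3 -0.2 -0.1] gap 85.1
d [ 0.0006 -0.0028  0.061 ] w [0.0067 0.0062 0.0065] | / 3 [ 0.0002 -0.0009  0.0203] [0.0022 0.0021 0.0022]
```

View pics/w4.png

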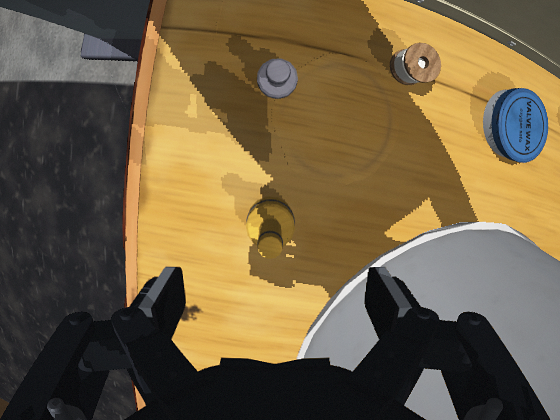

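Brass post top is at about (270,243), between the jaws.

```bash
python3 -c "
from h import *
W=r.snapshot('wrist')
print(onplane(W,(270,243),56,True), onplane(W,(278,71),56,True))
plan(466.2,-358.4,27,99.9,4)"
```

```text
[ 466.24968311 -356.44274497   56.        ] [ 453.51689861 -260.96984146   56.        ]
t 4.8 pos [ 468.8 -358.3   88.3] rot [179.6    0.38 100.27] F [-0.3  0.3  0.3] gap 85.3
d [ 0.0008 -0.003   0.0612] w [0.007  0.0065 0.0065] | / 4 [ 0.0002 -0.0007  0.0153] [0.0017 0.0016 0.0016]
```

Consistent. Descend and grip.

>>> carry_out([
  [[0.0005,-0.002,0.018],[0.004,0.004,0.003],0],
  [[0.0003,-0.001,0.018],[0.003,0.003,0.002],0],
  [[0,-0.001,0.016],[0.001,0.001,0.001],0],
  [[0,0,0.006],[0,0,0],0],
  [[0,0,0.002],[0,0,0],0],
], newtons=40)

```text
time: 5.3
tool_pos: [465.1, -358.4, 24.0]
tcp_rot: [-180.0, -0.1, 99.9]
ft_force: [0.1, 0.1, 0.1]
finger_gap: 85.6
```

```bash
python3 -c "
from h import *
plan(466.2,-358.0,27,99.9,1)"
```

```text
t 5.3 pos [ 465.1 -358.4   24. ] rot [-1.7996e+02 -6.0000e-02  9.9910e+01] F [0.1 0.1 0.1] gap 85.6
d [ 0.0002  0.0012 -0.003 ] w [-0.0007 -0.001   0.0002] | / 1 [ 0.0002  0.0012 -0.003 ] [-0.0007 -0.001   0.0002]
```

>>> carry_out([
  [[0,0.001,-0.004],[0,0,0],0],
  [[0,0,0],[0,0,0],0.5],
  [[0,0,0],[0,0,0],1],
  [[0,0,0],[0,0,0],1],
  [[0,0,0],[0,0,0],1],
  [[0,0,0],[0,0,0],1],
  [[0,0,0],[0,0,0],1],
  [[0,0,0],[0,0,0],1],
], newtons=40)

```text
time: 6.1
tool_pos: [467.0, -358.9, 29.7]
tcp_rot: [180.0, 0.0, 99.9]
ft_force: [-0.4, -0.2, -1.6]
finger_gap: 13.7
```

```bash
python3 -c "
from h import *
W=r.snapshot('wrist');cv2.imwrite('pics/w5.png',W['image'])
plan(466.2,-358.4,100,99.9,3)"
```

```text
t 6.15 pos [ 466.9 -358.9   29.7] rot [1.7997e+02 3.0000e-02 9.9920e+01] F [ 0.2  0.8 -1.8] gap 13.6
d [ 0.0006 -0.0006 -0.0703] w [0.0005 0.0005 0.0003] | / 3 [ 0.0002 -0.0002 -0.0234] [0.0002 0.0002 0.0001]
```

View pics/w5.png

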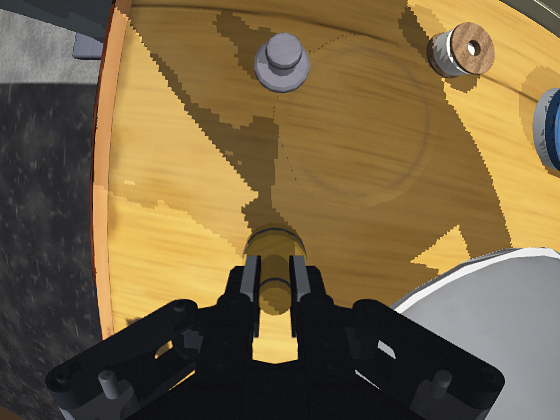

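The brass post sits at about (275,285) between the closed pads. Lifting and moving to the large pocket.

>>> carry_out([
  [[0,0,-0.015],[0,0,0],1],
  [[0,0,-0.03],[0,0,0],1],
  [[0,0,-0.035],[0,0,0],1],
  [[0.01,0,-0.02],[0,0,0],1],
  [[0.025,0,0],[0,0,0],1],
  [[0.04,0,0],[0,0,0],1],
  [[0.04,0,0],[0,0,0],1],
  [[0.04,0,0],[0,0,0],1],
  [[0.03,0,0],[0,0,0],1],
  [[0.02,0,0],[0,0,0],1],
])

```text
time: 7.15
tool_pos: [431.7, -153.8, 143.9]
tcp_rot: [179.6, 0.4, 99.6]
ft_force: [0.4, -0.3, -1.4]
finger_gap: 13.9
```

```bash
python3 -c "
from h import *
plan(454.1,-101.7,100,99.9,3)"
```

```text
t 7.15 pos [ 431.7 -153.8  143.9] rot [179.58   0.36  99.63] F [ 0.4 -0.3 -1.4] gap 13.9
d [0.0479 0.0304 0.0438] w [ 0.0074  0.0063 -0.0047] | / 3 [0.016  0.0101 0.0146] [ 0.0025  0.0021 -0.0016]
```

>>> carry_out([
  [[0.018,0.012,0.006],[0.003,0.003,-0.002],1],
  [[0.016,0.01,0.012],[0.003,0.002,-0.002],1],
  [[0.008,0.005,0.014],[0.001,0.001,-0.001],1],
  [[0,0,0.01],[0,0,0],1],
  [[0,0,0],[0,0,0],1],
  [[0,0,0],[0,0,0],1],
])

```text
time: 7.75
tool_pos: [452.5, -105.0, 105.2]
tcp_rot: [179.7, 0.2, 100.1]
ft_force: [0.1, -0.8, -1.9]
finger_gap: 13.5
```

```bash
python3 -c "
from h import *
plan(454.1,-101.7,66,99.9,3)"
```

```text
t 7.75 pos [ 452.5 -105.   105.2] rot [179.71   0.21 100.12] F [ 0.1 -0.8 -1.9] gap 13.5
d [0.0031 0.002  0.0392] w [0.0051 0.0036 0.0039] | / 3 [0.001  0.0007 0.0131] [0.0017 0.0012 0.0013]
```

>>> carry_out([
  [[0.002,0.0015,0.013],[0.003,0.002,0.002],1],
  [[0.001,0.0005,0.014],[0.002,0.002,0.002],1],
  [[0.0003,0.0003,0.008],[0.001,0,0],1],
  [[0,0,0],[0,0,0],1],
  [[0,0,0],[0,0,0],1],
])

```text
time: 8.25
tool_pos: [453.8, -103.2, 67.0]
tcp_rot: [-179.9, -0.0, 99.7]
ft_force: [-0.4, -0.2, -1.3]
finger_gap: 13.5
```

```bash
python3 -c "
from h import *
W=r.snapshot('wrist');cv2.imwrite('pics/w6.png',W['image']);np.savez('w6.npz',**W)
S=r.snapshot('side')['image'];cv2.imwrite('pics/s6.png',cv2.resize(S[150:300,200:330],None,fx=4,fy=4,interpolation=2))
S=r.snapshot('scene')['image'];cv2.imwrite('pics/c6.png',cv2.resize(S[190:280,235:355],None,fx=5,fy=5,interpolation=2))
plan(454.1,-101.7,66,99.9,3)"
```

```text
t 8.4 pos [ 454.3 -103.2   67.8] rot [-179.94   -0.     99.7 ] F [ 0.5  0.  -0.9] gap 13.5
d [0.0016 0.     0.0018] w [-0.001  -0.0001 -0.0035] | / 3 [0.0005 0.     0.0006] [-0.0003 -0.     -0.0012]
```

View pics/w6.png

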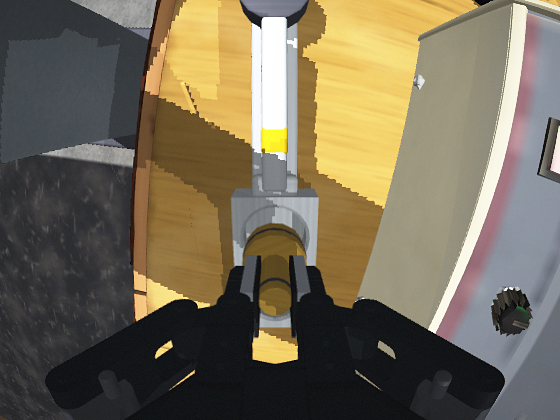

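View pics/s6.png

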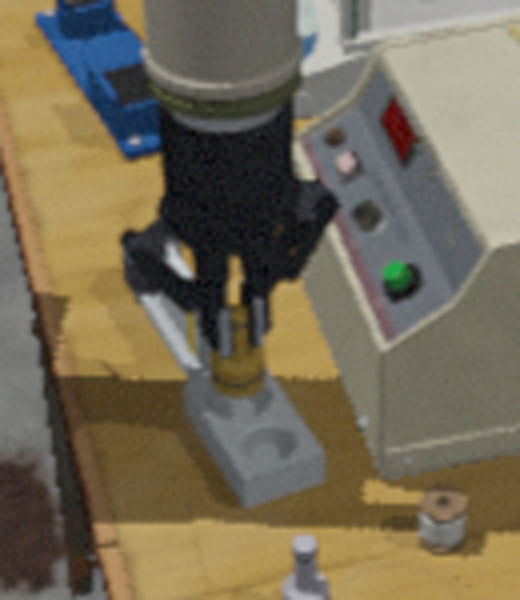

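View pics/c6.png

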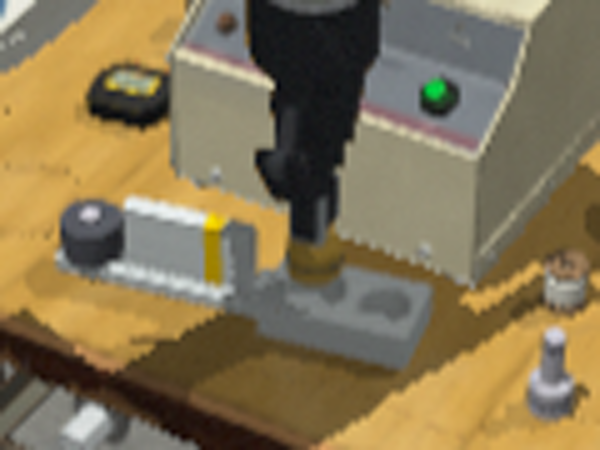

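```bash
python3 -c "
import cv2
a=cv2.imread('pics/w6.png');cv2.imwrite('pics/w6a.png',cv2.resize(a[180:330,225:330],None,fx=5,fy=5,interpolation=2)[:600] if 0 else cv2.resize(a[180:330,225:330],None,fx=4,fy=4,interpolation=2))"
```

```text
(no output)
```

View pics/w6a.png

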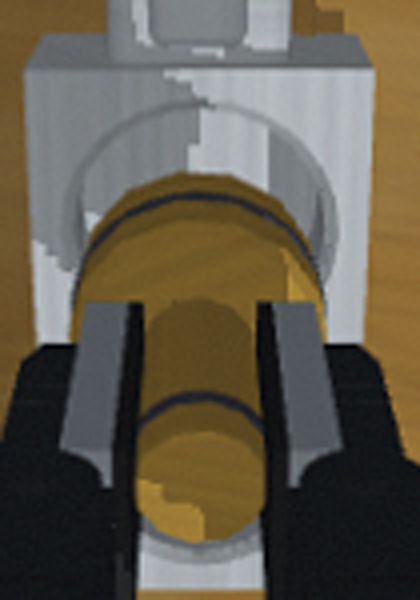

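```bash
python3 - <<'E'
from h import *
from loadw import load
W=load("w6.npz")
A=lambda u,v:(225+(u+.5)/4-.5,180+(v+.5)/4-.5)
P=lambda q,z:onplane(W,q,z,True)[:2]
d=np.array([np.cos(np.radians(99.8)),np.sin(np.radians(99.8))])
z0=67.4-29.7
print("post top",P(A(201,486),z0+56)); print("bottom edge",P(A(200,172),z0)-17*d,"topedge",P(A(200,195),z0+22)-17*d)
# pocket mouth: left x 63 right 338, top y 100
print("pocket",(P(A(200,100),24)-19.5*d),P(A(62,215),24),P(A(338,215),24))
print("head corners",P(A(24,68),24),P(A(376,68),24), "expected", np.array([443.4,-40.6])-36*d)
print("ribend", P(A(199,45),58))
print(r.sense()["tool_pos"])
E
```

```text
post top [ 454.44216903 -102.96237461]
bottom edge [ 454.44535847 -104.34027862] topedge [453.74132652 -99.8235987 ]
pocket [ 453.7262073  -100.32117318] [ 432.62873183 -102.70373005] [474.31082684 -95.55709385]
head corners [423.85451838 -80.61970583] [475.27420797 -71.82271014] expected [449.52754197 -76.07468435]
ribend [447.62421378 -64.88728174]
[ 454.33719153 -103.24592817   67.75673964]
```

>>> carry_out([
  [[0.0017,0,0.003],[0,0,0.0],1],
  [[0.0005,0,0.007],[0,0,0],1],
  [[0,0,0.006],[0,0,0],1],
  [[0,0,0],[0,0,0],1],
])

```text
time: 8.8
tool_pos: [454.9, -101.1, 51.7]
tcp_rot: [179.9, 0.1, 99.7]
ft_force: [-0.4, 0.3, -1.4]
finger_gap: 13.6
```

```bash
python3 -c "
from h import *
plan(454.0,-101.5,38,99.9,3)"
```

```text
t 8.8 pos [ 454.9 -101.1   51.7] rot [1.7992e+02 7.0000e-02 9.9710e+01] F [-0.4  0.3 -1.4] gap 13.6
d [-0.0002 -0.001   0.0137] w [ 0.0014  0.0012 -0.0033] | / 3 [-0.0001 -0.0003  0.0046] [ 0.0005  0.0004 -0.0011]
```

>>> carry_out([
  [[-0.0002,-0.0008,0.004],[0.001,0,-0.002],1],
  [[0,-0.0003,0.004],[0,0,0],1],
  [[0,0,0.003],[0,0,0],1],
  [[0,0,0],[0,0,0],1],
])

```text
time: 9.2
tool_pos: [453.5, -101.5, 39.3]
tcp_rot: [-180.0, 0.1, 99.8]
ft_force: [-0.7, 0.8, -1.1]
finger_gap: 13.8
```

```bash
python3 -c "
from h import *
plan(454.0,-101.5,38,99.9,3)"
```

```text
t 9.2 pos [ 453.5 -101.5   39.3] rot [-1.7998e+02  6.0000e-02  9.9840e+01] F [-0.7  0.8 -1.1] gap 13.8
d [-0.0001  0.0005  0.0013] w [-0.0003  0.001  -0.0011] | / 3 [-0.      0.0002  0.0004] [-0.0001  0.0003 -0.0004]
```

>>> carry_out([
  [[0,0.0004,0.001],[0,0,0],1],
  [[0,0,0.0007],[0,0,0],1],
  [[0,0,0],[0,0,0],1],
])

```text
time: 9.5
tool_pos: [454.1, -101.5, 37.7]
tcp_rot: [-180.0, 0.1, 99.8]
ft_force: [-0.0, -0.1, -1.3]
finger_gap: 13.6
```

>>> carry_out([
  [[0,0,0.0007],[0,0,0],1],
  [[0,0,0.0007],[0,0,0],1],
  [[0,0,0],[0,0,0],1],
])

```text
time: 9.8
tool_pos: [454.6, -101.8, 37.9]
tcp_rot: [180.0, 0.1, 99.8]
ft_force: [-0.3, -0.5, -1.2]
finger_gap: 13.6
```

>>> carry_out([
  [[0,-0.0003,0.0012],[0,0,0],1],
  [[0,0,0.001],[0,0,0],1],
  [[0,0,0.0005],[0,0,0],1],
])

```text
time: 10.1
tool_pos: [455.4, -102.2, 37.6]
tcp_rot: [179.9, 0.1, 99.9]
ft_force: [-1.2, 0.9, 1.8]
finger_gap: 13.7
```

>>> carry_out([
  [[0,0,0],[0,0,0],0.7],
  [[0,0,0],[0,0,0],0.6],
  [[0,0,0],[0,0,0],0.6],
  [[0,0,0],[0,0,0],0.6],
])

```text
time: 10.5
tool_pos: [455.9, -102.4, 37.6]
tcp_rot: [179.8, 0.2, 99.9]
ft_force: [-0.2, -0.3, -0.7]
finger_gap: 34.1
```

```bash
python3 -c "
from h import *
W=r.snapshot('wrist');cv2.imwrite('pics/w7.png',W['image'])
plan(454.0,-101.5,38,99.9,3)"
```

```text
t 10.55 pos [ 455.8 -102.4   37.6] rot [179.84   0.18  99.85] F [ 0.5  0.3 -0. ] gap 34.3
d [ 0.0012 -0.0016 -0.0004] w [ 0.0028  0.0031 -0.0008] | / 3 [ 0.0004 -0.0005 -0.0001] [ 0.0009  0.001  -0.0003]
```

View pics/w7.png

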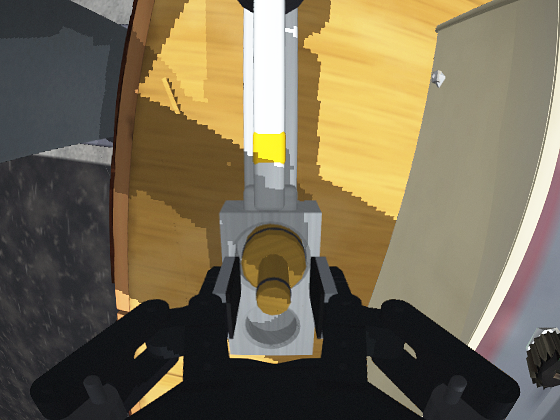

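Brass stands in the large pocket (post top ~(273,293)), jaws are clear of it. Now the steel weight.

>>> carry_out([
  [[0,-0.001,-0.015],[0,0,0],0.6],
  [[0,0,-0.03],[0,0,0],0.6],
  [[0,0,-0.03],[0,0,0],0.6],
  [[-0.015,-0.003,-0.01],[0,0,0],0.5],
  [[-0.03,-0.006,0],[0,0,0],0.4],
  [[-0.04,-0.007,0],[0,0,0],0.3],
  [[-0.035,-0.007,0],[0,0,0],0.3],
  [[-0.02,-0.003,0],[0,0,0],0.3],
  [[0,0,0],[0,0,0],0.3],
])

```text
time: 11.45
tool_pos: [452.5, -249.2, 125.9]
tcp_rot: [179.9, 0.2, 100.0]
ft_force: [-0.2, 1.2, 0.0]
finger_gap: 59.7
```

```bash
python3 -c "
from h import *
plan(453.5,-260.2,70,99.9,2)"
```

```text
t 11.45 pos [ 452.5 -249.2  125.9] rot [179.86   0.23 100.05] F [-0.2  1.2  0. ] gap 59.7
d [-0.0108 -0.0011  0.0559] w [0.0025 0.004  0.0026] | / 2 [-0.0054 -0.0005  0.0279] [0.0012 0.002  0.0013]
```

>>> carry_out([
  [[-0.006,-0.001,0.016],[0.0012,0.002,0.0013],0.3],
  [[-0.004,0,0.016],[0.001,0.001,0.001],0.3],
  [[-0.001,0,0.004],[0,0,0],0.3],
  [[0,0,0],[0,0,0],0.3],
  [[0,0,0],[0,0,0],0.3],
])

```text
time: 11.95
tool_pos: [452.6, -257.8, 85.1]
tcp_rot: [-179.9, -0.1, 100.0]
ft_force: [0.7, -0.6, -0.1]
finger_gap: 59.5
```

```bash
python3 -c "
from h import *
W=r.snapshot('wrist');cv2.imwrite('pics/w8.png',W['image']);np.savez('w8.npz',**W)
cv2.imwrite('pics/w8a.png',cv2.resize(W['image'][180:300,220:330],None,fx=5,fy=5,interpolation=2))
plan(453.5,-260.2,29,99.9,2)"
```

```text
t 12.0 pos [ 452.7 -257.8   85.3] rot [-1.7991e+02 -1.4000e-01  9.9970e+01] F [-0.2  0.8  0.4] gap 59.6
d [-0.0026  0.0005  0.0563] w [-0.0017 -0.0024  0.0012] | / 2 [-0.0013  0.0002  0.0281] [-0.0008 -0.0012  0.0006]
```

View pics/w8.png

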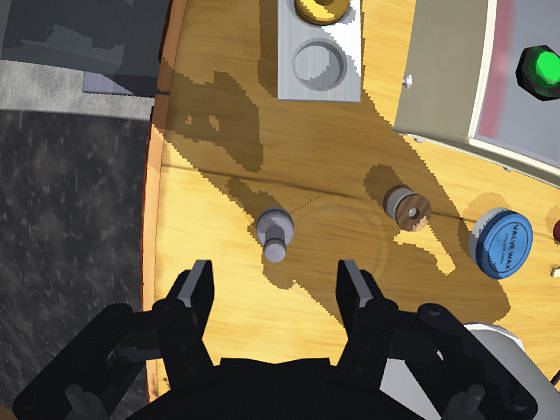

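View pics/w8a.png

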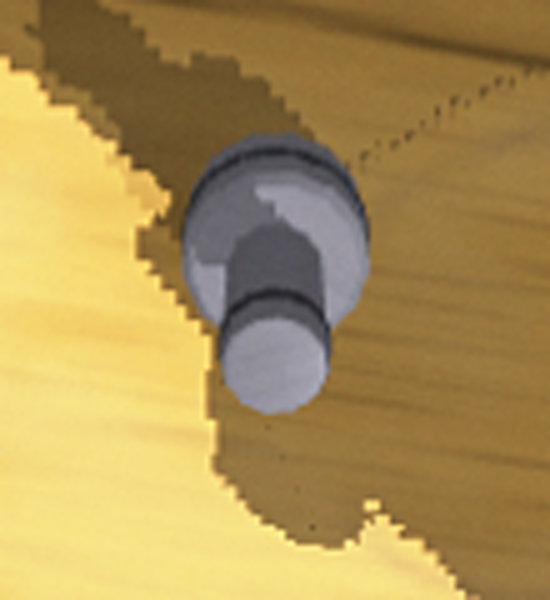

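Steel post top at (275,252). Computing its offset.

```bash
python3 - <<'E'
from h import *
from loadw import load
W=load("w8.npz")
A=lambda u,v:(220+(u+.5)/5-.5,180+(v+.5)/5-.5)
print(onplane(W,A(275,365),56,True),onplane(W,A(275,318),52,True))
plan(453.5,-259.8,29,99.9,3)
E
```

```text
[ 453.42229975 -260.16046442   56.        ] [ 452.67988284 -255.98759463   52.        ]
t 12.0 pos [ 452.7 -257.8   85.3] rot [-1.7991e+02 -1.4000e-01  9.9970e+01] F [-0.2  0.8  0.4] gap 59.6
d [-0.0022  0.0005  0.0563] w [-0.0017 -0.0024  0.0012] | / 3 [-0.0007  0.0002  0.0188] [-0.0006 -0.0008  0.0004]
```

>>> carry_out([
  [[-0.0016,0.0005,0.018],[-0.001,-0.001,0],0.3],
  [[-0.001,0,0.018],[0,-0.001,0],0.3],
  [[0,0,0.012],[0,0,0],0.3],
  [[0,0,0.004],[0,0,0],0.3],
  [[0,0,0],[0,0,0],0.3],
])

```text
time: 12.5
tool_pos: [456.4, -260.2, 35.2]
tcp_rot: [179.8, 0.2, 100.1]
ft_force: [-0.2, 0.5, 0.3]
finger_gap: 60.0
```

```bash
python3 -c "
from h import *
plan(453.5,-260.2,30,99.9,1)"
```

```text
t 12.5 pos [ 456.4 -260.2   35.2] rot [179.78   0.22 100.11] F [-0.2  0.5  0.3] gap 60.0
d [ 0.0006 -0.0029  0.0052] w [0.0038 0.0039 0.0037] | / 1 [ 0.0006 -0.0029  0.0052] [0.0038 0.0039 0.0037]
```

>>> carry_out([
  [[0.0005,-0.0028,0.005],[0.003,0.003,0.003],0.3],
  [[0,0,0],[0,0,0],0.6],
  [[0,0,0],[0,0,0],1],
  [[0,0,0],[0,0,0],1],
  [[0,0,0],[0,0,0],1],
  [[0,0,0],[0,0,0],1],
  [[0,0,0],[0,0,0],1],
], newtons=40)

```text
time: 13.2
tool_pos: [454.9, -261.3, 32.6]
tcp_rot: [179.8, 0.2, 99.9]
ft_force: [-0.1, -0.2, -1.4]
finger_gap: 11.7
```

```bash
python3 -c "
from h import *
plan(453.5,-260.2,30,99.9,1)"
```

```text
t 13.2 pos [ 454.9 -261.3   32.6] rot [179.81   0.19  99.92] F [-0.1 -0.2 -1.4] gap 11.7
d [ 0.0013 -0.0012  0.0026] w [0.0033 0.0033 0.0004] | / 1 [ 0.0013 -0.0012  0.0026] [0.0033 0.0033 0.0004]
```

>>> carry_out([
  [[0,0,-0.015],[0,0,0],1],
  [[0,0,-0.03],[0.001,0.001,0],1],
  [[0,0,-0.025],[0.001,0.001,0],1],
  [[0.01,0.003,-0.008],[0,0,0],1],
  [[0.025,0.006,0],[0,0,0],1],
  [[0.03,0.008,0],[0,0,0],1],
  [[0.022,0.006,0],[0,0,0],1],
  [[0.008,0.002,0],[0,0,0],1],
  [[0,0,0],[0,0,0],1],
])

```text
time: 14.1
tool_pos: [463.3, -157.8, 117.6]
tcp_rot: [179.8, 0.1, 99.8]
ft_force: [-0.9, -0.8, -0.9]
finger_gap: 11.5
```

```bash
python3 -c "
from h import *
plan(461.8,-146,75,99.9,2)"
```

```text
t 14.1 pos [ 463.3 -157.8  117.6] rot [1.7978e+02 1.0000e-01 9.9840e+01] F [-0.9 -0.8 -0.9] gap 11.5
d [0.0119 0.0003 0.0426] w [ 0.0038  0.0018 -0.001 ] | / 2 [0.006  0.0002 0.0213] [ 0.0019  0.0009 -0.0005]
```

>>> carry_out([
  [[0.006,0,0.014],[0.002,0.001,0],1],
  [[0.004,0,0.014],[0.001,0.001,0],1],
  [[0.001,0,0.012],[0,0,0],1],
  [[0,0,0.002],[0,0,0],1],
  [[0,0,0],[0,0,0],1],
])

```text
time: 14.6
tool_pos: [459.6, -147.6, 69.8]
tcp_rot: [-179.9, -0.1, 99.7]
ft_force: [0.0, -0.8, -1.1]
finger_gap: 11.0
```

```bash
python3 -c "
from h import *
W=r.snapshot('wrist');cv2.imwrite('pics/w9.png',W['image']);np.savez('w9.npz',**W)
cv2.imwrite('pics/w9a.png',cv2.resize(W['image'][150:330,215:340],None,fx=3.3,fy=3.3,interpolation=2))
plan(461.8,-146,58,99.9,2)"
```

```text
t 14.65 pos [ 459.5 -147.6   69.9] rot [-1.7984e+02 -8.0000e-02  9.9740e+01] F [-0.4  0.1 -1.2] gap 11.3
d [0.0012 0.0025 0.0119] w [-0.0028 -0.0014 -0.0028] | / 2 [0.0006 0.0013 0.0059] [-0.0014 -0.0007 -0.0014]
```

View pics/w9a.png

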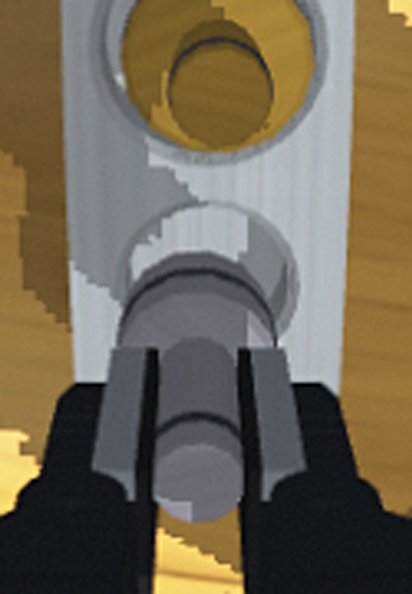

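Brass is in its pocket; steel's post top is at about (275,296), left of the small-pocket axis by a few pixels. Computing offset.

```bash
python3 - <<'E'
from h import *
from loadw import load
W=load("w9.npz")
A=lambda u,v:(215+(u+.5)/3.3-.5,150+(v+.5)/3.3-.5)
P=lambda q,z:onplane(W,q,z,True)[:2]
d=np.array([np.cos(np.radians(99.8)),np.sin(np.radians(99.8))])
z0=69.9-32.6
print("post",P(A(198,483),z0+56),"bottom edge",P(A(198,250),z0)-13*d)
print("pocket",P(A(212,202),24)-15.5*d, (P(A(118,285),24)+P(A(300,285),24))/2)
print("largepocket",P(A(217,165),24)+19.5*d)
plan(461.8,-146,56,99.9,2)
E
```

```text
post [ 460.06510575 -146.88977387] bottom edge [ 460.01630179 -147.56591355]
pocket [ 462.14656073 -145.01158429] [ 461.79205656 -145.95964954]
largepocket [ 455.8733779  -103.44635817]
t 14.65 pos [ 459.5 -147.6   69.9] rot [-1.7984e+02 -8.0000e-02  9.9740e+01] F [-0.4  0.1 -1.2] gap 11.3
d [0.0012 0.0025 0.0139] w [-0.0028 -0.0014 -0.0028] | / 2 [0.0006 0.0013 0.0069] [-0.0014 -0.0007 -0.0014]
```

>>> carry_out([
  [[0.001,0.0018,0.005],[-0.002,-0.001,0],1],
  [[0.0004,0.0005,0.006],[0,0,0],1],
  [[0,0,0.001],[0,0,0],1],
  [[0,0,0],[0,0,0],1],
])

```text
time: 15.05
tool_pos: [462.6, -146.7, 57.9]
tcp_rot: [179.9, 0.0, 99.7]
ft_force: [-0.3, -0.2, -0.0]
finger_gap: 11.5
```

```bash
python3 -c "
from h import *
plan(461.4,-146.2,41,99.9,3)"
```

```text
t 15.05 pos [ 462.6 -146.7   57.9] rot [1.7994e+02 5.0000e-02 9.9690e+01] F [-0.3 -0.2 -0. ] gap 11.5
d [ 0.0007 -0.0011  0.0169] w [ 0.001   0.0009 -0.0037] | / 3 [ 0.0002 -0.0004  0.0056] [ 0.0003  0.0003 -0.0012]
```

>>> carry_out([
  [[0.0004,-0.001,0.003],[0.001,0,-0.002],1],
  [[0.0002,-0.0005,0.003],[0,0,0],1],
  [[0,0,0.002],[0,0,0],1],
  [[0,0,0],[0,0,0],1],
])

```text
time: 15.45
tool_pos: [461.3, -146.5, 49.8]
tcp_rot: [180.0, 0.1, 99.8]
ft_force: [-0.3, 0.8, -0.3]
finger_gap: 11.5
```

```bash
python3 -c "
from h import *
plan(461.4,-146.2,41,99.9,3)"
```

```text
t 15.45 pos [ 461.3 -146.5   49.8] rot [1.7995e+02 8.0000e-02 9.9820e+01] F [-0.3  0.8 -0.3] gap 11.5
d [0.0003 0.0001 0.0088] w [ 0.0008  0.0014 -0.0014] | / 3 [0.0001 0.     0.0029] [ 0.0003  0.0005 -0.0005]
```

>>> carry_out([
  [[0.0003,0,0.003],[0,0.001,0],1],
  [[0,0,0.003],[0,0,0],1],
  [[0,0,0.002],[0,0,0],1],
  [[0,0,0.001],[0,0,0],1],
])

```text
time: 15.85
tool_pos: [461.4, -146.2, 40.2]
tcp_rot: [179.9, 0.0, 99.8]
ft_force: [-0.2, 0.1, -1.4]
finger_gap: 11.8
```

>>> carry_out([
  [[0,0,0.001],[0,0,0],1],
  [[0,0,0.0008],[0,0,0],1],
  [[0,0,0.0005],[0,0,0],1],
])

```text
time: 16.15
tool_pos: [462.2, -146.6, 40.1]
tcp_rot: [179.9, 0.1, 99.8]
ft_force: [-0.9, -0.1, 1.3]
finger_gap: 11.5
```

>>> carry_out([
  [[0,0,0],[0,0,0],0.75],
  [[0,0,0],[0,0,0],0.6],
  [[0,0,0],[0,0,0],0.6],
  [[0,0,0],[0,0,0],0.6],
  [[0,0,-0.01],[0,0,0],0.6],
  [[0,0,-0.03],[0,0,0],0.6],
  [[0,0,-0.03],[0,0,0],0.6],
  [[0,0,-0.02],[0,0,0],0.5],
  [[0,0,0],[0,0,0],0.5],
])

```text
time: 17.05
tool_pos: [461.3, -146.2, 134.7]
tcp_rot: [180.0, 0.0, 99.8]
ft_force: [0.1, 0.0, -0.2]
finger_gap: 43.0
```

```bash
python3 -c "
from h import *
W=r.snapshot('wrist');cv2.imwrite('pics/w10.png',W['image']);np.savez('w10.npz',**W)
cv2.imwrite('pics/w10a.png',cv2.resize(W['image'][0:280,220:330],None,fx=2.1,fy=2.1,interpolation=2))
plan(443.4,-40.6,110,99.9,3)"
```

```text
t 17.1 pos [ 460.8 -146.   133.3] rot [-1.7996e+02 -2.0000e-02  9.9820e+01] F [ 0.4 -0.4  0.1] gap 42.7
d [0.1068 0.0009 0.0233] w [-0.0006 -0.0004 -0.0013] | / 3 [0.0356 0.0003 0.0078] [-0.0002 -0.0001 -0.0004]
```

View pics/w10.png

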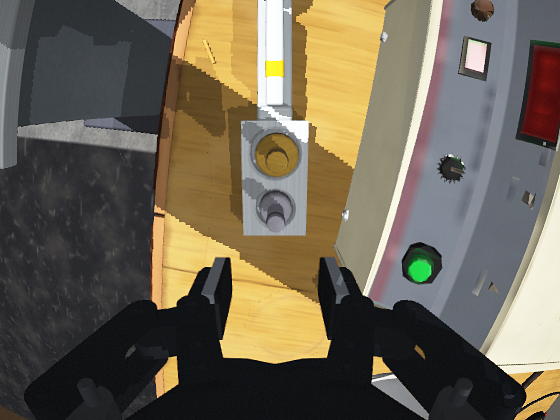

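Both weights stand in their pockets: brass post (277,157), steel post (275,221). The band is at (275,68). Re-measuring the carrier.

```bash
python3 -c "
import cv2
a=cv2.imread('pics/w10.png');cv2.imwrite('pics/w10b.png',cv2.resize(a[40:130,230:320],None,fx=6.5,fy=6.5,interpolation=2))"
```

```text
(no output)
```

View pics/w10b.png

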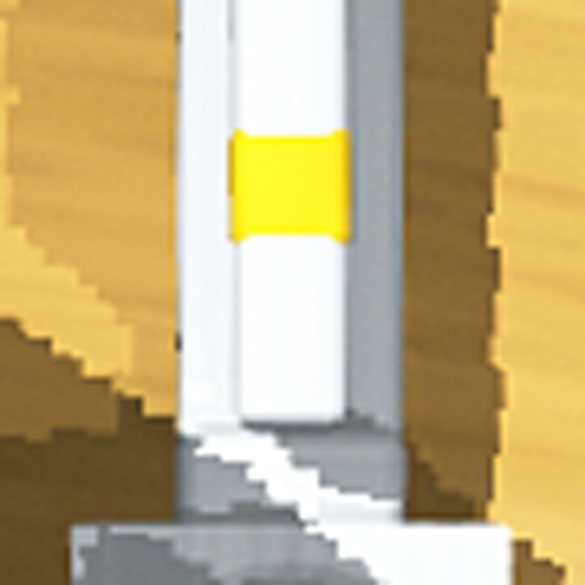

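```bash
python3 - <<'E'
from h import *
from loadw import load
W=load("w10.npz")
A=lambda u,v:(230+(u+.5)/6.5-.5,40+(v+.5)/6.5-.5)
P=lambda q,z:onplane(W,q,z,True)[:2]
d=np.array([np.cos(np.radians(99.8)),np.sin(np.radians(99.8))])
print("band",P(A(290,133),58),P(A(290,240),58),P(A(290,187),58),"ribend",P(A(294,421),58)+25*d)
l=P(A(178,60),12);l2=P(A(178,480),12);r1=P(A(405,60),12);r2=P(A(405,480),12)
D=lambda a:np.degrees(np.arctan2(a[1],a[0]));print(D(l-l2),D(r1-r2),(P(A(72,524),24)+P(A(511,524),24))/2+36*d)
plan(443.4,-40.6,110,99.9,3)
E
```

```text
band [442.38435538 -35.65373126] [444.31382535 -46.82050383] [443.36168201 -41.30960938] ribend [443.67601712 -40.73385597]
99.70881379919682 99.89590338589159 [443.39699909 -40.78676552]
t 17.1 pos [ 460.8 -146.   133.3] rot [-1.7996e+02 -2.0000e-02  9.9820e+01] F [ 0.4 -0.4  0.1] gap 42.7
d [0.1068 0.0009 0.0233] w [-0.0006 -0.0004 -0.0013] | / 3 [0.0356 0.0003 0.0078] [-0.0002 -0.0001 -0.0004]
```

>>> carry_out([
  [[0.025,0,0.002],[0,0,0],0.4],
  [[0.038,0,0.005],[0,0,0],0.4],
  [[0.028,0,0.008],[0,0,0],0.4],
  [[0.012,0,0.008],[0,0,0],0.4],
  [[0.002,0,0],[0,0,0],0.4],
  [[0,0,0],[0,0,0],0.4],
])

```text
time: 17.7
tool_pos: [439.7, -40.2, 105.0]
tcp_rot: [-179.7, -0.1, 99.7]
ft_force: [0.6, -0.7, -0.1]
finger_gap: 51.2
```

```bash
python3 -c "
from h import *
plan(443.4,-40.9,60,99.9,3)"
```

```text
t 17.7 pos [439.7 -40.2 105. ] rot [-1.7968e+02 -8.0000e-02  9.9750e+01] F [ 0.6 -0.7 -0.1] gap 51.2
d [-0.0014  0.0038  0.045 ] w [-0.0056 -0.0013 -0.0027] | / 3 [-0.0005  0.0013  0.015 ] [-0.0019 -0.0004 -0.0009]
```

>>> carry_out([
  [[-0.001,0.0028,0.015],[-0.003,-0.001,-0.002],0.4],
  [[-0.0005,0.001,0.015],[-0.002,0,0],0.4],
  [[0,0,0.01],[0,0,0],0.4],
  [[0,0,0],[0,0,0],0.4],
  [[0,0,0],[0,0,0],0.4],
])

```text
time: 18.2
tool_pos: [445.4, -45.6, 64.8]
tcp_rot: [180.0, 0.1, 99.7]
ft_force: [-0.4, 0.4, 0.2]
finger_gap: 51.2
```

```bash
python3 -c "
from h import *
W=r.snapshot('wrist');cv2.imwrite('pics/w11.png',W['image']);np.savez('w11.npz',**W)
plan(443.4,-40.9,25,99.9,3)"
```

```text
t 18.25 pos [445.4 -45.5  64.8] rot [1.7997e+02 1.0000e-01 9.9690e+01] F [-0.9 -0.2 -0.3] gap 51.2
d [ 0.005  -0.0012  0.0398] w [ 0.0005  0.0018 -0.0037] | / 3 [ 0.0017 -0.0004  0.0133] [ 0.0002  0.0006 -0.0012]
```

View pics/w11.png

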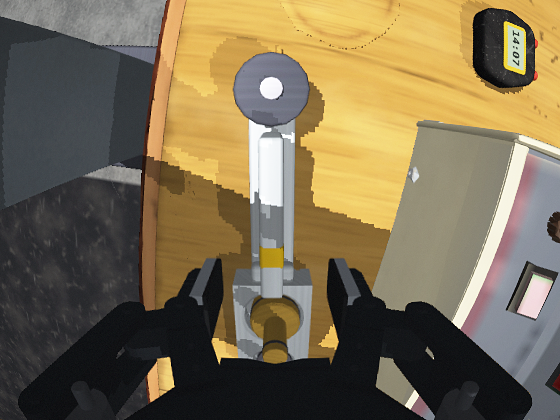

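Band at (271,258), weights still seated, rib between the jaws.

```bash
python3 -c "
from h import *
from loadw import load
W=load('w11.npz')
print(onplane(W,(271.5,258),58,True),onplane(W,(271.5,248.5),58,True),onplane(W,(271.5,268),58,True))
"
```

```text
[443.5465116  -41.27257662  58.        ] [442.68180636 -36.07894984  58.        ] [444.4819915  -46.89735419  58.        ]
```

>>> carry_out([
  [[0.003,-0.001,0.012],[0,0.001,-0.002],0.4],
  [[0.002,-0.0005,0.014],[0,0.001,-0.002],0.4],
  [[0.0005,0,0.006],[0,0,0],0.4],
  [[0,0,0],[0,0,0],0.4],
  [[0,0,0],[0,0,0],0.4],
])

```text
time: 18.75
tool_pos: [444.4, -40.5, 32.6]
tcp_rot: [179.8, 0.1, 99.9]
ft_force: [0.9, -0.2, 0.2]
finger_gap: 51.2
```

```bash
python3 -c "
from h import *
plan(443.4,-40.9,25,99.9,3)"
```

```text
t 18.75 pos [444.4 -40.5  32.6] rot [1.7978e+02 6.0000e-02 9.9920e+01] F [ 0.9 -0.2  0.2] gap 51.2
d [-0.0003 -0.0011  0.0076] w [0.0038 0.001  0.0003] | / 3 [-0.0001 -0.0004  0.0025] [0.0013 0.0003 0.0001]
```

>>> carry_out([
  [[-0.0003,-0.001,0.005],[0.003,0.001,0],0.4],
  [[0,0,0.002],[0,0,0],0.4],
  [[0,0,0],[0,0,0],0.4],
])

```text
time: 19.05
tool_pos: [444.2, -41.1, 26.0]
tcp_rot: [179.9, 0.0, 99.9]
ft_force: [-0.3, -0.3, -0.5]
finger_gap: 51.3
```

```bash
python3 -c "
from h import *
plan(443.4,-40.9,25,99.9,1)"
```

```text
t 19.05 pos [444.2 -41.1  26. ] rot [1.7988e+02 4.0000e-02 9.9930e+01] F [-0.3 -0.3 -0.5] gap 51.3
d [ 0.0004 -0.0008  0.001 ] w [0.0021 0.0006 0.0006] | / 1 [ 0.0004 -0.0008  0.001 ] [0.0021 0.0006 0.0006]
```

>>> carry_out([
  [[0.0003,-0.0008,0.001],[0.002,0,0],0.5],
  [[0,0,0],[0,0,0],0.7],
  [[0,0,0],[0,0,0],0.8],
  [[0,0,0],[0,0,0],1],
  [[0,0,0],[0,0,0],1],
  [[0,0,0],[0,0,0],1],
  [[0,0,0],[0,0,0],1],
  [[0,0,0],[0,0,0],1],
], newtons=45)

```text
time: 19.85
tool_pos: [443.6, -41.1, 25.4]
tcp_rot: [180.0, 0.1, 99.9]
ft_force: [-0.9, 0.8, -0.3]
finger_gap: 11.9
```

```bash
python3 -c "
from h import *
plan(443.4,-40.9,25,99.9,1);print(r.sense()['wrist_torque'])"
```

```text
t 19.85 pos [443.6 -41.1  25.4] rot [1.7997e+02 5.0000e-02 9.9930e+01] F [-0.9  0.8 -0.3] gap 11.9
d [ 0.0003 -0.0002  0.0004] w [0.0006 0.0009 0.0004] | / 1 [ 0.0003 -0.0002  0.0004] [0.0006 0.0009 0.0004]
[ 0.01986808 -0.06328691 -0.00408717]
```

Gripped (11.9 mm on a 12 mm rib). A small lift first, to check balance.

>>> carry_out([
  [[0,0,-0.005],[0,0,0],1],
  [[0,0,-0.01],[0,0,0],1],
  [[0,0,-0.01],[0,0,0],1],
  [[0,0,-0.005],[0,0,0],1],
  [[0,0,0],[0,0,0],1],
  [[0,0,0],[0,0,0],1],
])

```text
time: 20.45
tool_pos: [441.5, -40.6, 56.5]
tcp_rot: [-179.8, -0.0, 99.9]
ft_force: [-0.7, 0.2, -6.5]
finger_gap: 11.5
```

```bash
python3 -c "
from h import *
S=r.snapshot('side')['image'];cv2.imwrite('pics/s12.png',cv2.resize(S[150:300,200:330],None,fx=4,fy=4,interpolation=2))
S=r.snapshot('scene')['image'];cv2.imwrite('pics/c12.png',cv2.resize(S[190:280,235:355],None,fx=5,fy=5,interpolation=2))
W=r.snapshot('wrist');cv2.imwrite('pics/w12.png',W['image'])
plan(451.6,332.6,160,99.1,9);print(r.sense()['wrist_torque'])"
```

```text
t 20.6 pos [441.2 -40.5  56. ] rot [-1.7977e+02 -5.0000e-02  9.9930e+01] F [ 0.2  0.3 -5.7] gap 11.6
d [ 0.3659  0.0742 -0.104 ] w [-0.004  -0.0009  0.0144] | / 9 [ 0.0407  0.0082 -0.0116] [-0.0004 -0.0001  0.0016]
[-0.00989578  0.03040697  0.01550581]
```

View pics/c12.png

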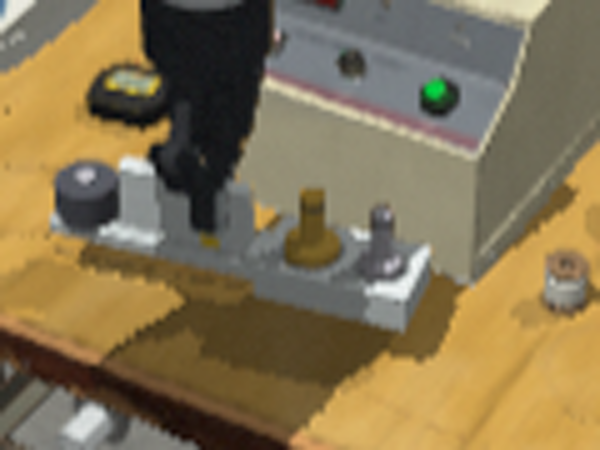

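View pics/w12.png

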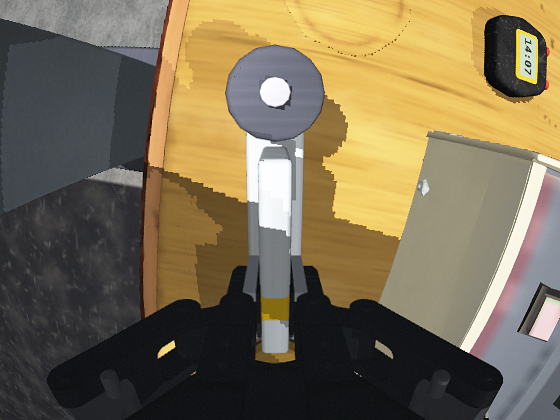

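>>> carry_out([
  [[0,0,-0.01],[0,0,0],1],
  [[0.003,0.0006,-0.02],[0,0,0],1],
  [[0.008,0.0016,-0.025],[0,0,0],1],
  [[0.015,0.003,-0.02],[0,0,0],1],
  [[0.022,0.0045,-0.008],[0,0,0.002],1],
  [[0.028,0.0057,0],[0,0,0.002],1],
  [[0.03,0.006,0],[0,0,0.002],1],
  [[0.03,0.006,0],[0,0,0.002],1],
  [[0.03,0.006,0],[0,0,0.002],1],
  [[0.03,0.006,0],[0,0,0.002],1],
])

```text
time: 21.6
tool_pos: [447.5, 163.2, 147.1]
tcp_rot: [-179.8, -0.1, 98.8]
ft_force: [1.0, 0.0, -5.9]
finger_gap: 11.4
```

```bash
python3 -c "
from h import *
plan(451.6,332.6,130,99.1,6)"
```

```text
t 21.6 pos [447.5 163.2 147.1] rot [-1.7978e+02 -6.0000e-02  9.8800e+01] F [ 1.   0.  -5.9] gap 11.4
d [0.1668 0.03   0.0171] w [-0.0039 -0.0011 -0.0053] | / 6 [0.0278 0.005  0.0029] [-0.0007 -0.0002 -0.0009]
```

>>> carry_out([
  [[0.03,0.0054,0],[-0.0005,0,-0.001],1],
  [[0.03,0.0054,0],[-0.0005,0,-0.001],1],
  [[0.03,0.0054,0],[-0.0005,0,-0.001],1],
  [[0.025,0.0045,0.001],[-0.0005,0,-0.001],1],
  [[0.02,0.0035,0.002],[0,0,0],1],
  [[0.013,0.002,0.002],[0,0,0],1],
  [[0.007,0.001,0.002],[0,0,0],1],
  [[0.003,0,0],[0,0,0],1],
  [[0,0,0],[0,0,0],1],
  [[0,0,0],[0,0,0],1],
])

```text
time: 22.6
tool_pos: [448.1, 332.5, 142.6]
tcp_rot: [-179.8, -0.0, 99.2]
ft_force: [0.2, -0.6, -6.5]
finger_gap: 11.3
```

```bash
python3 -c "
from h import *
plan(451.6,332.6,110,99.1,4)"
```

```text
t 22.6 pos [448.1 332.5 142.6] rot [-1.7982e+02 -1.0000e-02  9.9250e+01] F [ 0.2 -0.6 -6.5] gap 11.3
d [-0.0005  0.0036  0.0325] w [-0.0032 -0.0002  0.0026] | / 4 [-0.0001  0.0009  0.0081] [-0.0008 -0.      0.0006]
```

>>> carry_out([
  [[0,0.0025,0.008],[-0.002,0,0.001],1],
  [[0,0.001,0.01],[-0.001,0,0.001],1],
  [[0,0,0.008],[0,0,0],1],
  [[0,0,0.003],[0,0,0],1],
  [[0,0,0],[0,0,0],1],
  [[0,0,0],[0,0,0],1],
  [[0,0,0],[0,0,0],1],
])

```text
time: 23.3
tool_pos: [451.8, 330.4, 110.0]
tcp_rot: [-179.9, 0.1, 98.9]
ft_force: [-0.0, -0.2, -5.7]
finger_gap: 11.6
```

```bash
python3 -c "
from h import *
plan(451.6,332.6,110.4,99.1,1);print(r.sense()['wrist_torque'])
W=r.snapshot('wrist');cv2.imwrite('pics/w13.png',W['image']);np.savez('w13.npz',**W)
S=r.snapshot('side');np.savez('s13.npz',**S);cv2.imwrite('pics/s13.png',cv2.resize(S['image'][80:210,170:320],None,fx=4.5,fy=4.5,interpolation=2))
S=r.snapshot('scene');np.savez('c13.npz',**S);cv2.imwrite('pics/c13.png',cv2.resize(S['image'][140:240,150:270],None,fx=5.5,fy=5.5,interpolation=2))
"
```

```text
t 23.3 pos [451.8 330.4 110. ] rot [-1.799e+02  6.000e-02  9.895e+01] F [-0.  -0.2 -5.7] gap 11.6
d [ 0.0022  0.0002 -0.0004] w [-0.0017  0.0011 -0.0027] | / 1 [ 0.0022  0.0002 -0.0004] [-0.0017  0.0011 -0.0027]
[ 0.06403625  0.01082937 -0.03365764]
```

View pics/w13.png

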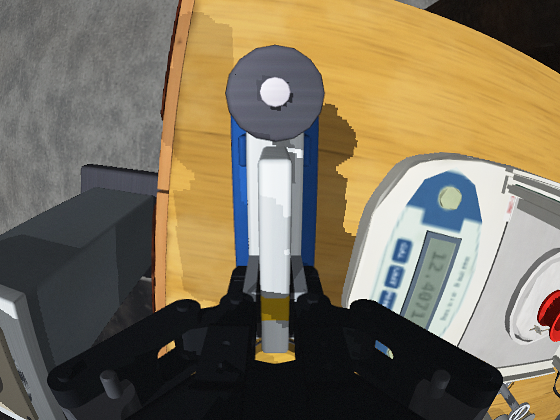

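View pics/s13.png

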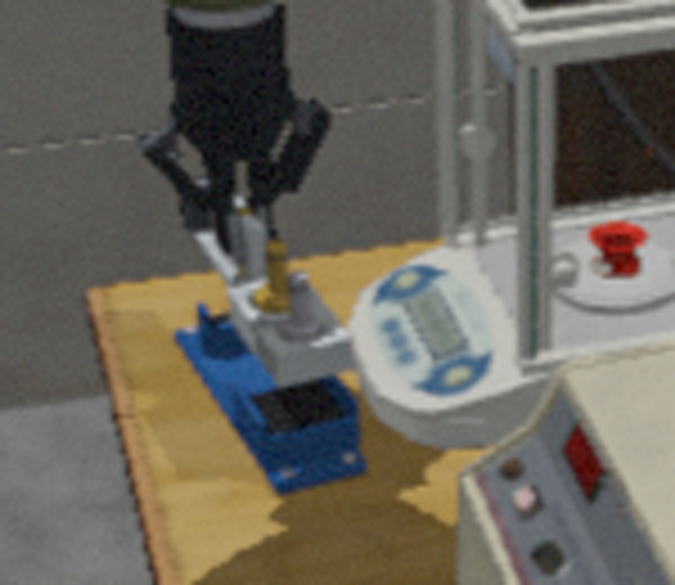

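View pics/c13.png

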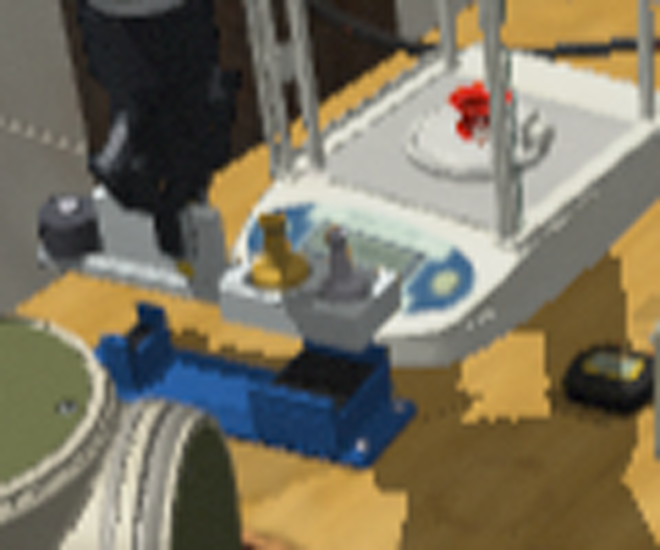

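>>> carry_out([
  [[0.002,0,0],[-0.0015,0.001,-0.002],1],
  [[0.0005,0,0],[0,0,0],1],
  [[0,0,0],[0,0,0],1],
  [[0,0,0],[0,0,0],1],
  [[0,0,0],[0,0,0],1],
])

```text
time: 23.95
tool_pos: [452.0, 333.8, 111.2]
tcp_rot: [179.9, -0.1, 99.1]
ft_force: [-0.7, 0.8, -6.4]
finger_gap: 11.5
```

```bash
python3 -c "
from h import *
plan(451.6,332.6,110.4,99.1,1);s=r.sense();print(s['wrist_torque'],s['qd'].round(2))
W=r.snapshot('wrist');cv2.imwrite('pics/w14.png',W['image']);S=r.snapshot('side');C=r.snapshot('scene')
cv2.imwrite('pics/s14.png',cv2.resize(S['image'][100:200,190:270],None,fx=6,fy=6,interpolation=2))
R=Ro.from_euler('z',s['tcp_rot'][2],degrees=True);o=s['tool_pos']-[0,0,25.4]
pts=R.apply(np.array([[84,0,39],[60,0,58],[-62,0,72],[-107,0,64],[-130,-26,0],[-130,26,0],[-130,26,24],[105,0,0]]))+o
print(proj(W,pts[:2],True).round(1));print(proj(S,pts).round(1));print(proj(C,pts).round(1))
im=cv2.resize(C['image'][140:240,150:270],None,fx=5.5,fy=5.5,interpolation=2)
im2=cv2.resize(S['image'][100:200,190:290],None,fx=5.5,fy=5.5,interpolation=2)
for p in (proj(C,pts)-[150,140])*5.5: cv2.circle(im,tuple(int(v) for v in p),3,(0,0,255),1)
for p in (proj(S,pts)-[190,100])*5.5: cv2.circle(im2,tuple(int(v) for v in p),3,(0,0,255),1)
cv2.imwrite('pics/c14.png',im);cv2.imwrite('pics/s14.png',im2)
"
```

```text
t 23.95 pos [452.  333.8 111.2] rot [ 1.7988e+02 -5.0000e-02  9.9100e+01] F [-0.7  0.8 -6.4] gap 11.5
d [-0.0011 -0.0005  0.0008] w [ 0.002  -0.0009 -0.    ] | / 1 [-0.0011 -0.0005  0.0008] [ 0.002  -0.0009 -0.    ]
[-0.04313994 -0.04516247 -0.00055478] [-0.08  0.   -0.12  0.01 -0.07  0.04]
[[273.4  92. ]
 [273.3 158.6]]
[[215.2 119.7]
 [217.1 117.2]
 [230.1 129.8]
 [235.7 139.1]
 [248.4 160.2]
 [231.5 164.3]
 [230.9 157.1]
 [214.3 128. ]]
[[161.6 177.2]
 [166.6 173.6]
 [197.7 176.5]
 [210.1 181.2]
 [222.4 195.1]
 [214.6 203.4]
 [213.8 197.2]
 [158.5 185.8]]
```

View pics/c14.png

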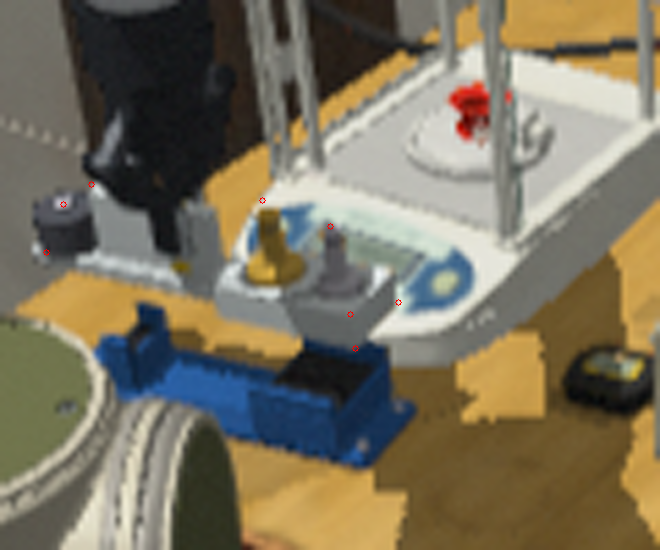

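View pics/s14.png

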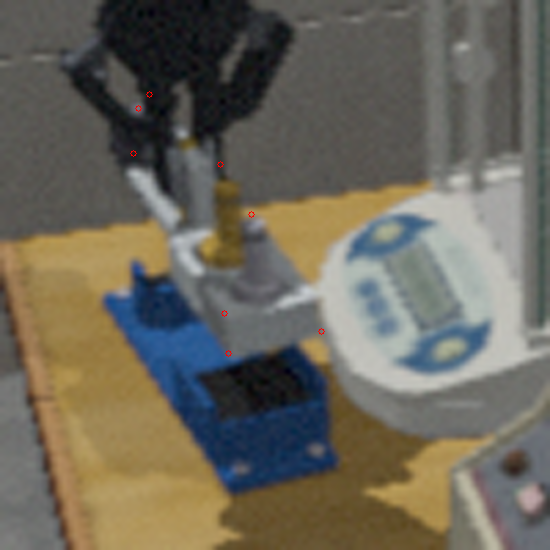

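View pics/w14.png

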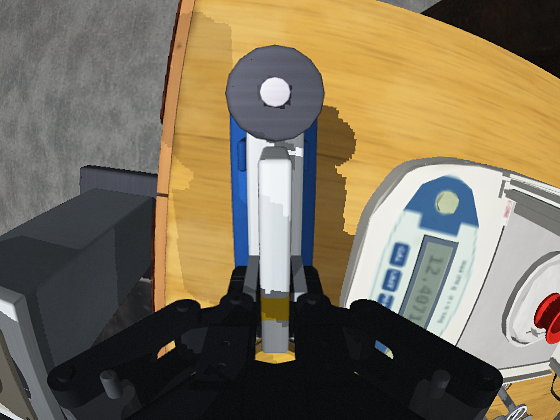

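The carrier is held over the cradle with both weights seated. Next check is level, from the counterweight disc's apparent size (about 227 to 324 px across) against the resting picture.

```bash
python3 - <<'E'
from h import *
from loadw import load
from scipy.optimize import least_squares
def disc(img):
    # fit circle to dark counterweight
    g=img.astype(int); m=((g.max(2)<125)&(g.max(2)-g.min(2)<30)).astype(np.uint8)
    return m
for f,pose in [("w11.npz",None),("w13.npz",None)]:
    W=load(f); im=W["image"].astype(np.uint8)
    x0,y0,x1,y1=(215,35,325,140) if f=="w11.npz" else (210,30,340,150)
    m=disc(im[y0:y1,x0:x1]); 
    n,l,st,_=cv2.connectedComponentsWithStats(m); k=1+np.argmax(st[1:,4]); print(f,st[k]+[x0,y0,0,0,0])
    row=(l==k); ys=np.arange(y0,y1); w=row.any(1)
    widths=[(y0+i,x0+np.where(r_)[0].min(),x0+np.where(r_)[0].max()) for i,r_ in enumerate(row) if r_.any()]
    print(max(widths,key=lambda t:t[2]-t[1]))
a=np.linspace(0,2*np.pi,181)
def outline(W,o,yaw,pitch):
    R=Ro.from_euler('z',yaw,degrees=True)*Ro.from_euler('y',pitch,degrees=True)
    c=np.c_[84+20*np.cos(a),20*np.sin(a),np.full(181,38.)]-[0,0,43]
    p=proj(W,R.apply(c)+o+[0,0,43],True); return p.min(0).round(1),p.max(0).round(1)
W=load("w11.npz");print("rest",outline(W,np.array([443.4,-40.8,0]),99.9,0))
W=load("w13.npz")
for p in (-2,-1,0,1,2): print(p,outline(W,np.array([451.8,330.4,84.6]),98.95,p))
E
```

```text
w11.npz [236  55  74  73 626]
(102, np.int64(236), np.int64(306))
w13.npz [ 225   45   99  105 6857]
(92, np.int64(225), np.int64(323))
rest (array([231.7,  50.1]), array([309.8, 126.1]))
-2 (array([221.5,  41. ]), array([325.1, 142.2]))
-1 (array([222.1,  42.1]), array([324.6, 142.1]))
0 (array([222.7,  43.2]), array([324. , 142.1]))
1 (array([223.3,  44.4]), array([323.5, 142.1]))
2 (array([223.8,  45.7]), array([323. , 142.2]))
```

```bash
python3 - <<'E'
from h import *
from loadw import load
import cv2
for f,box in [("w11.npz",(225,45,318,135)),("w13.npz",(218,38,332,148))]:
    im=load(f)["image"].astype(np.uint8); x0,y0,x1,y1=box
    cv2.imwrite("pics/z_"+f[:3]+".png",cv2.resize(im[y0:y1,x0:x1],None,fx=5.2,fy=5.2,interpolation=cv2.INTER_CUBIC))
E
```

```text
(no output)
```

View pics/z_w11.png

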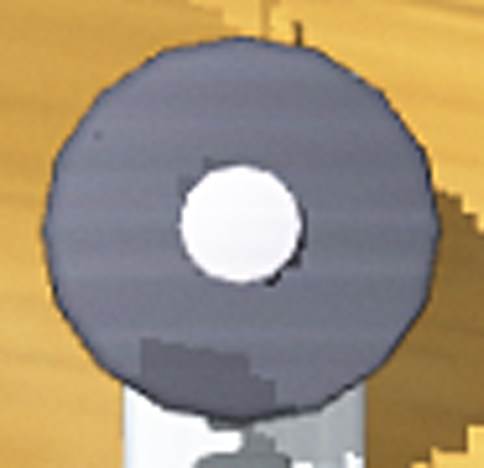

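View pics/z_w13.png

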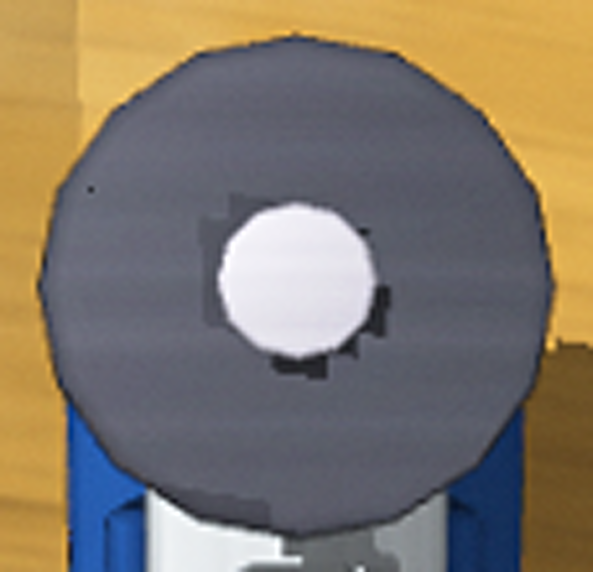

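The disc's apparent size and position match level to within about 0.5°. One last small trim, then watching it settle.

>>> carry_out([
  [[-0.001,-0.0004,0.0008],[0.0015,-0.0008,0],1],
])

```text
time: 24.2
tool_pos: [451.8, 332.7, 110.5]
tcp_rot: [180.0, -0.0, 99.1]
ft_force: [0.6, 0.1, -6.0]
finger_gap: 11.0
```

```bash
python3 -c "
from h import *
for i in range(8):
    W=r.snapshot('wrist'); 
    s=r.sense(); print(s['time'],s['tool_pos'].round(1),s['tcp_rot'].round(2),s['ft_force'].round(1),round(s['finger_gap'],1),abs(s['qd']).max().round(2))
cv2.imwrite('pics/w15.png',W['image']);C=r.snapshot('scene');cv2.imwrite('pics/c15.png',C['image'])
"
```

```text
24.25 [451.7 332.4 110.2] [1.7999e+02 1.0000e-02 9.9100e+01] [ 0.3 -0.7 -5.9] 11.4 0.18
24.3 [451.6 332.5 110.2] [1.7999e+02 1.0000e-02 9.9090e+01] [-1.9  0.3 -6.9] 11.3 0.15
24.35 [451.7 332.5 110.3] [179.99   0.    99.09] [-0.5  0.7 -6.6] 11.4 0.14
24.4 [451.7 332.6 110.3] [179.98  -0.    99.09] [ 1.   0.3 -7.5] 11.4 0.08
24.45 [451.7 332.6 110.4] [179.97  -0.    99.09] [ 1.   0.4 -5.7] 11.8 0.15
24.5 [451.7 332.7 110.4] [ 1.7997e+02 -1.0000e-02  9.9090e+01] [-0.1 -0.2 -6.2] 11.3 0.12
24.55 [451.7 332.7 110.4] [ 1.7997e+02 -1.0000e-02  9.9090e+01] [-0.4  0.3 -6.1] 11.5 0.09
24.6 [451.8 332.6 110.4] [179.97  -0.    99.09] [ 0.6  0.7 -5.6] 11.3 0.09
```

View pics/c15.png

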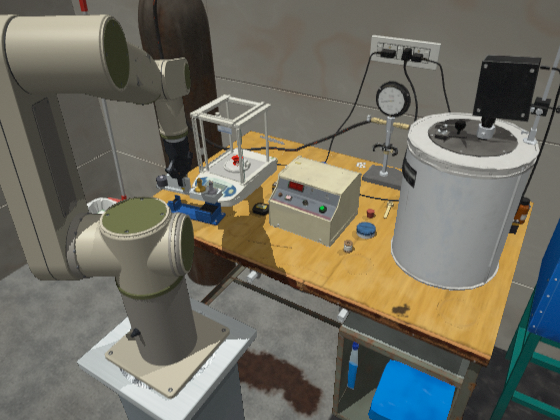

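The carrier is still, and the bystanders are in place: stopwatch (261,208), tin (366,229), reel (348,246), all unchanged. Handing in.

```bash
python3 -c "
from bench import r
print(r.hand_in())"
```

```text
the job is handed in; nothing more can be done
None
```

I put the brass weight in the large pocket and then the steel weight in the small pocket. I then gripped the rib at the yellow band with 45 N, lifted the loaded carrier and handed in while holding it over the blue cradle. The job was handed in at about 24.6 s.

**Last checks:**
- **Position:** the tool was within about 0.2 mm and 0.1° of the target over the cradle. The cradle's position itself comes from the cameras, which are good to about 2 mm.
- **Height:** the carrier's underside is about 85 mm above the table, which is 50 mm above the seats. I worked this out from the tool height, using the height at which I gripped it.
- **Level:** the tool tilt reads below 0.05°. The counterweight's size in the wrist picture agrees with level to about 0.5°. A rougher check in the scene and side pictures was off by about 1 pixel, which I put down to calibration.
- **Stillness:** position changed by no more than about 0.3 mm over 0.35 s, and the load and grip were steady.
- **Weights and bystanders:** both weights looked upright and seated in the pictures taken over the cradle. The stopwatch, tin and reel showed no visible change in the last scene picture.

No check failed. Wrist force stayed under about 8 N in every reading I took.

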